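# Load the test tray from the soak rack, keeping the specimens' order

## Task

Four test specimens stand in a row in the steel soak rack: move them all into the dark grey test tray, one to a compartment and in the same order, counted from the end with the carrying handle on both (the specimen next to the soak rack's handle goes next to the tray's handle, and so on). Set each one down upright on the floor of its compartment and let go of it; do not drop or tip any, and leave the beaker and the caliper between the racks where they are.

Things in the scene. Friction and masses are not known exactly. Their poses are not given: they have to be found in the camera images.
- round (a point): cream plastic test specimen, 70 mm tall, 45 g: round foot 30 mm across, thin shaft, round button head 28 mm across, the top 20 mm of it the place to grip. Point: its centre, 35 mm above the foot's underside; z up. Starts upright in its cup, underside 8 mm above the bench, own x along the row to 0.15 rad; neighbours 50 mm away along the row, so close the fingers across the row.
- square (a point): cream plastic test specimen, 70 mm tall, 45 g: round foot 30 mm across, thin shaft, square block head 20 x 20 mm, the top 20 mm of it the place to grip. Point: its centre, 35 mm above the foot's underside; z up. Starts upright in its cup, underside 8 mm above the bench, own x along the row to 0.15 rad; neighbours 50 mm away along the row, so close the fingers across the row.
- tab (a point): cream plastic test specimen, 70 mm tall, 45 g: round foot 30 mm across, thin shaft, flat tab head 9 mm thick (own y), 28 mm wide (own x), the top 20 mm of it the place to grip. Point: its centre, 35 mm above the foot's underside; z up. Starts upright in its cup, underside 8 mm above the bench, own x along the row to 0.15 rad; neighbours 50 mm away along the row, so close the fingers across the row.
- fork (a point): cream plastic test specimen, 70 mm tall, 45 g: round foot 30 mm across, thin shaft, fork head: two cheeks with a 10 mm slot between, 22 mm long (own x), 24 mm over both (own y), the top 20 mm of it the place to grip. Point: its centre, 35 mm above the foot's underside; z up. Starts upright in its cup, underside 8 mm above the bench, own x along the row to 0.15 rad; neighbours 50 mm away along the row, so close the fingers across the row.
- cup_round: the cup of the soak rack in which the round-headed specimen starts: one of four identical fixed square steel cups, 48 x 48 mm, 16 mm tall. Origin: centre of its underside, 6 mm above the bench; inner floor 8 mm, rim 22 mm above the bench.
- cup_square: the cup of the soak rack in which the square-headed specimen starts: one of four identical fixed square steel cups, 48 x 48 mm, 16 mm tall. Origin: centre of its underside, 6 mm above the bench; inner floor 8 mm, rim 22 mm above the bench.
- cup_tab: the cup of the soak rack in which the tab-headed specimen starts: one of four identical fixed square steel cups, 48 x 48 mm, 16 mm tall. Origin: centre of its underside, 6 mm above the bench; inner floor 8 mm, rim 22 mm above the bench.
- cup_fork: the cup of the soak rack in which the fork-headed specimen starts: one of four identical fixed square steel cups, 48 x 48 mm, 16 mm tall. Origin: centre of its underside, 6 mm above the bench; inner floor 8 mm, rim 22 mm above the bench.
- soak_rack: stainless soak rack, fixed, 242 x 60 mm: four square cups in a row, upright handle 48 mm tall with a black sleeve at one end only (x = +126 mm). Origin: under the middle of the row, on the bench; own x along the row to the handle, z up. Cup centres at x = +75 (next to the handle), +25, -25, -75 mm, y = 0. Its side of the bench, direction and which specimen is in which cup vary.
- test_tray: dark grey plastic test tray, fixed, empty, 242 x 66 mm: four open compartments in a row, upright handle 48 mm tall with a black sleeve at one end only (x = +126 mm). Origin: under the middle of the row, on the bench; own x along the row to the handle, z up. Compartments 46 mm square inside at x = +75 (next to the handle), +25, -25, -75 mm, y = 0; floor 8 mm, wall tops 22 mm above the bench.
- beaker: bystander: empty glass beaker, 60 mm across, 75 mm tall, between the two racks. Origin: centre of its underside.
- caliper: bystander: steel caliper with a black slide, about 220 mm long, 13 mm high, lying between the two racks. Origin: on its underside, near its middle.

How it is judged (in metres and radians):
At the end, for the whole second after the job is handed in: Each specimen is released, at rest and upright (0.12 rad) in the tray compartment whose place, counted from the handle, equals that of its starting cup in the soak rack: centre within 12 mm of the compartment centre along and across the row, foot on its floor (4 mm) (((x of cup_round in the frame of soak_rack between 0.063 and 0.087 m and x of round in the frame of test_tray between 0.063 and 0.087 m) or (x of cup_round in the frame of soak_rack between 0.013 and 0.037 m and x of round in the frame of test_tray between 0.013 and 0.037 m) or (x of cup_round in the frame of soak_rack between -0.037 and -0.013 m and x of round in the frame of test_tray between -0.037 and -0.013 m) or (x of cup_round in the frame of soak_rack between -0.087 and -0.063 m and x of round in the frame of test_tray between -0.087 and -0.063 m)) and y of round in the frame of test_tray between -0.012 and 0.012 m and z of round in the frame of test_tray between 0.039 and 0.047 m and angle between each of round, square, tab, fork's own z axis and vertical below 0.12 rad and linear speed of each of spec_round, spec_square, spec_tab, spec_fork below 0.02 m/s and contact force between the fingers and spec_round below 0.1 N and ((x of cup_square in the frame of soak_rack between 0.063 and 0.087 m and x of square in the frame of test_tray between 0.063 and 0.087 m) or (x of cup_square in the frame of soak_rack between 0.013 and 0.037 m and x of square in the frame of test_tray between 0.013 and 0.037 m) or (x of cup_square in the frame of soak_rack between -0.037 and -0.013 m and x of square in the frame of test_tray between -0.037 and -0.013 m) or (x of cup_square in the frame of soak_rack between -0.087 and -0.063 m and x of square in the frame of test_tray between -0.087 and -0.063 m)) and y of square in the frame of test_tray between -0.012 and 0.012 m and z of square in the frame of test_tray between 0.039 and 0.047 m and contact force between the fingers and spec_square below 0.1 N and ((x of cup_tab in the frame of soak_rack between 0.063 and 0.087 m and x of tab in the frame of test_tray between 0.063 and 0.087 m) or (x of cup_tab in the frame of soak_rack between 0.013 and 0.037 m and x of tab in the frame of test_tray between 0.013 and 0.037 m) or (x of cup_tab in the frame of soak_rack between -0.037 and -0.013 m and x of tab in the frame of test_tray between -0.037 and -0.013 m) or (x of cup_tab in the frame of soak_rack between -0.087 and -0.063 m and x of tab in the frame of test_tray between -0.087 and -0.063 m)) and y of tab in the frame of test_tray between -0.012 and 0.012 m and z of tab in the frame of test_tray between 0.039 and 0.047 m and contact force between the fingers and spec_tab below 0.1 N and ((x of cup_fork in the frame of soak_rack between 0.063 and 0.087 m and x of fork in the frame of test_tray between 0.063 and 0.087 m) or (x of cup_fork in the frame of soak_rack between 0.013 and 0.037 m and x of fork in the frame of test_tray between 0.013 and 0.037 m) or (x of cup_fork in the frame of soak_rack between -0.037 and -0.013 m and x of fork in the frame of test_tray between -0.037 and -0.013 m) or (x of cup_fork in the frame of soak_rack between -0.087 and -0.063 m and x of fork in the frame of test_tray between -0.087 and -0.063 m)) and y of fork in the frame of test_tray between -0.012 and 0.012 m and z of fork in the frame of test_tray between 0.039 and 0.047 m and contact force between the fingers and spec_fork below 0.1 N); the robot touches nothing.
It fails at once if a specimen is tipped over (angle between any of round, square, tab, fork's own z axis and vertical above 0.8 rad).
It fails at once if a specimen is dropped: it falls freely by more than about 25 mm ((linear speed of spec_round above 0.7 m/s and contact force between the fingers and spec_round below 0.02 N) or (linear speed of spec_square above 0.7 m/s and contact force between the fingers and spec_square below 0.02 N) or (linear speed of spec_tab above 0.7 m/s and contact force between the fingers and spec_tab below 0.02 N) or (linear speed of spec_fork above 0.7 m/s and contact force between the fingers and spec_fork below 0.02 N)).
It fails at once if the beaker or the caliper is pushed away by more than 30 mm (distance of any of beaker, caliper from where it was at the start of the episode above 0.03 m).
It also fails if it takes over 112 s, if anything falls off the work surface, if the arm or the gripper's body presses on something with over 40 N, if the wrist force passes 120 N, or if a joint passes its speed limit or range.

## Robot

A 7-joint arm with a two-finger parallel gripper is mounted at the origin on the work surface. World frame = base frame: x ahead of the robot, y to its left, z up, the work surface at z = 0. Lengths are in mm, angles in rad, forces in N, time in s.
With the tool pointing down it reaches from about 350 to 900 mm from the base axis. Payload 8.1 kg.
Tool frame: the origin (TCP) lies midway between the tips of the shut fingers; the grasp point (between the pads) lies 19 mm behind it; z points along the fingers, y is the direction in which the jaws open and shut (so a half turn about z gives the same grasp; the last joint's range is limited). The gripper opens to 85 mm and grips with 20 to 120 N. Pads are 22 mm wide; open, the fingers measure 114 mm over their backs; the gripper's body (76 mm by 85 mm) begins 54 mm behind the grasp point. The pads swing forward as they close: fully open they stand 13 mm farther back than shut.
Start: joints at [1.175, 0.434, 0.025, 1.573, -0.012, 1.134, -0.075], TCP at [180.372, -598.421, 231.323] pointing down, gripper open.
Joint ranges: [-2.62, 2.62], [-0.44, 2.09], [-1.27, 1.32], [0.08, 2.57], [-1.32, 4.46], [0.12, 2], [-2.74, 2.74]. Speed limits (rad/s): [2.22, 2.22, 3.01, 3.01, 3.14, 3.14, 3.14].

## Interface

Orientations are given as a unit quaternion [x, y, z, w].
In Python, from cell import bot, vision, workorder, spotter gives the robot as it stands. The module is installed in compiled form; this text tells all that it offers.
- The arm moves only by the tool play_rows, never from a script. Its argument "rows" is a list of rows, each a list of 2 entries, a list of its own where there are three numbers: the shift along the tool's x, y, z in m, then the turn, a rotation vector about the tool's x, y, z in rad. In form: [[[dx, dy, dz], [wx, wy, wz]], ...]. A call has 1 to 12 rows; each row shifts and turns the pose as measured when the row begins, along the tool's axes as they then stand; what a row does not reach is not made up. A row lasts 1/10 s, in which the tool goes at most 50 mm and 8.59 degrees, less where a joint would pass 70% of its speed; a pose out of reach is approached as far as the arm can. A call with a gripper value outside its range is refused whole. "jaw" is the finger opening in m, from 0 to 0.0854, set as the call begins (left out, the last holds). The fingers move at their own pace and stop on an object; "newtons" is the grip in N (left out, the last holds). Time passes only in rows, so rows that do not move let the fingers close. It gives the time, the measured TCP pose, the force and the opening at its end, in the units of the state.
- bot.read_state(): the state, without advancing time (a new reading comes with each control period).
- vision.snapshot(name): name is "side" or "top" or "wrist"; returns a dict with "color" (420x560x3 uint8, red, green, blue), "range_z" (420x560 float32, mm along the optical axis (not along the pixel's ray), 0 where there is no reading), "intrinsics" (3x3 intrinsics, pixels), "camera_from_world" (4x4, takes a point from world to camera coordinates); the wrist camera has in their place "hand_eye" (4x4, takes a point from camera to tool coordinates, whose origin is the TCP and whose axes are the flange's). Camera axes: x right, y up, looking along -z (the intrinsics and any distortion apply to the point x, -y, -z); pixel columns grow to the right and rows downward; lengths in mm; the calibration is good to about 2 mm. The wrist camera is an equidistant fisheye: a pixel r from the principal point sees the ray r / f radians off the axis. A picture is of the moment at which its call begins: read the wrist's pose just before it.
- workorder.job_done(): hands the job in, once; it reports no verdict.
Trained networks look in the newest picture that a camera, given by its name, has taken for a name from the list of things; names that differ only in an ending like _2 or _b are one class to them, and where a whole thing is asked for, a point or a joint stands for the part that bears it (a point fixed in the world has none). Each returns a list of dicts, best first, with "score" (0 to 1); they miss things now and then, are a little off and sometimes report something else, mostly with a low value. They report only what shows in the picture. A call takes as long as a camera call.
- spotter.silhouettes(target, camera): "mask" (420x560 bool, what is visible of it) and "box" ([left, top, right, bottom] in pixels, round what is visible of it).
- spotter.place_of(target, camera): "location" ([row, column] in pixels: a listed point, or the origin of a listed thing).
The state is a dict: "clock": time; "joint_positions": joint angles; "joint_velocities": joint speeds; "effort": joint torques, N m; "tool_pos": TCP position; "ee_rot": TCP orientation; "wrist_force": force on the tool from outside, world axes, zero at the start; "wrist_torque": the same for the moment, N m; "gripper_width": opening from 0.0 (shut) to 1.0 (fully open).
Only numpy, scipy, OpenCV 4.12 (cv2) and the standard library are available. Lean on these libraries where they do the work, as an engineer would, in place of code of your own. Each camera call takes 0.05 s, during which the arm holds its last target.

## Working session

There is one attempt and no reset: what is moved stays moved. The work goes in short steps, Python scripts to look and compute and a tool call to move; the robot and the scene stay as the last step left them, time stands still between calls to the robot, and variables do not carry over. Pictures are saved under pics/ and viewed, and the job is handed in when it is done.

Besides the shell and the picture viewer there is one more tool, called after "Call:" by a JSON object that holds its "fn" and its "kwargs", one argument or row to a line. play_rows: Moves the arm, as the interface text tells. Its arguments: {"type":"object","properties":{"rows":{"type":"array","items":{"type":"array"}},"jaw":{"type":"number"},"newtons":{"type":"number"}},"required":["rows"]}

```bash
mkdir -p pics
python3 - <<'E'
from cell import bot, vision, workorder, spotter
import cv2,numpy as np
s=bot.read_state(); print(s)
for n in ["side","top","wrist"]:
    d=vision.snapshot(n); cv2.imwrite(f"pics/{n}0.png",d["color"][:,:,::-1]); print(n,d["intrinsics"].tolist(),np.round(d.get("camera_from_world",d.get("hand_eye")),4).tolist())
E
```

```text
{'clock': 0.0, 'joint_positions': array([ 1.17539255,  0.43518238,  0.02495662,  1.57410683, -0.01156952,
        1.13400293, -0.07510334]), 'joint_velocities': array([-1.10166510e-03, -8.74978044e-05, -1.58679529e-03, -4.78431830e-04,
        3.25112660e-04, -9.95274562e-04, -1.81622981e-03]), 'effort': array([-2.59098406e-04, -6.70471215e+01,  1.02494840e+00, -3.16226077e+01,
        1.54932548e-02,  1.24425834e-02, -3.71081239e-05]), 'tool_pos': array([ 180.19576176, -597.92655386,  230.54725018]), 'ee_rot': array([ 9.89305390e-01,  1.45856916e-01, -1.92490141e-04, -7.53366252e-04]), 'wrist_force': array([-0.52838178, -0.17580465,  0.34668604]), 'wrist_torque': array([-0.01860178, -0.00837177,  0.01994317]), 'gripper_width': 0.9981221158028475}
side [[402.8421935055167, 0.0, 273.3748039042193], [0.0, 402.8421935055167, 205.58205448722467], [0.0, 0.0, 1.0]] [[-0.9774, -0.2108, 0.0176, 522.6078], [0.1397, -0.581, 0.8018, -134.5598], [-0.1588, 0.7861, 0.5974, -914.2065], [0.0, 0.0, 0.0, 1.0]]
top [[391.15201235557856, 0.0, 273.6324015659452], [0.0, 391.15201235557856, 207.66759892055856], [0.0, 0.0, 1.0]] [[-0.0228, -0.9995, 0.02, -14.7054], [0.9956, -0.0209, 0.0917, -551.0832], [-0.0912, 0.022, 0.9956, -762.7695], [0.0, 0.0, 0.0, 1.0]]
wrist [[325.19226210127806, 0.0, 276.9283702191833], [0.0, 325.19226210127806, 209.54316812386807], [0.0, 0.0, 1.0]] [[0.0007, 0.9459, 0.3243, 82.8553], [1.0, -0.0003, -0.001, -0.9507], [-0.0009, 0.3243, -0.9459, -142.0328], [0.0, 0.0, 0.0, 1.0]]
```

View pics/top0.png

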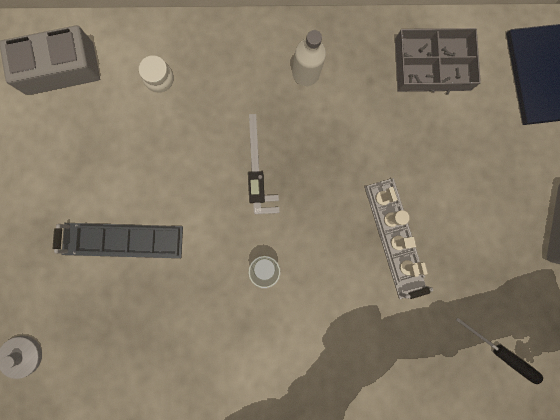

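View pics/side0.png

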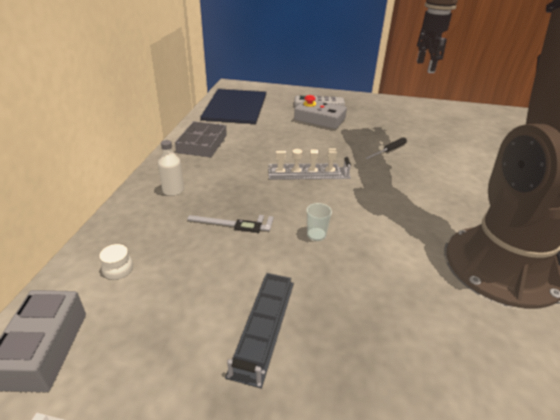

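View pics/wrist0.png

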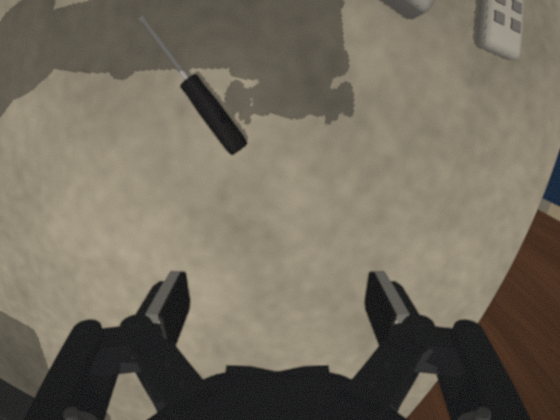

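```bash
cat > h.py <<'E'
from cell import bot, vision, workorder, spotter
import cv2,numpy as np
from scipy.spatial.transform import Rotation as R
def world(d):
    K=d["intrinsics"]; z=d["range_z"].astype(float); v,u=np.mgrid[:420,:560]
    p=np.stack([(u-K[0,2])/K[0,0]*z,-(v-K[1,2])/K[1,1]*z,-z,np.ones_like(z)],-1)
    w=p@np.linalg.inv(d["camera_from_world"]).T
    w=w[...,:3]; w[z<=0]=np.nan
    return w
E
python3 - <<'E'
from h import *
for cam in ["top","side"]:
    d=vision.snapshot(cam); w=world(d)
    for n in ["soak_rack","test_tray","round","square","tab","fork","beaker","caliper"]:
        for t in spotter.silhouettes(n,cam)[:1]:
            m=t["mask"]; p=w[m]; p=p[~np.isnan(p[:,0])]
            print(cam,n,round(t["score"],2),t["box"],m.sum(), "med",np.round(np.nanmedian(p,0)) , "z95",np.round(np.percentile(p[:,2],[5,50,95])))
            if n in("soak_rack","test_tray"):
                q=p[(p[:,2]>12)&(p[:,2]<26)]; r=cv2.minAreaRect(q[:,:2].astype(np.float32)); print("  rect",r)
            q=p[p[:,2]>70]
            if len(q): print("   head",len(q),q.mean(0).round(1),((q.min(0)+q.max(0))/2).round(1))
        for t in spotter.place_of(n,cam)[:2]: print("   loc",t["score"],t["location"])
E
```

```text
top soak_rack 0.65 [367.5, 178.4, 433.2, 298.0] 1305 med [ 407. -278.    6.] z95 [-0.  6. 46.]
  rect ((487.69000244140625, -276.66326904296875), (234.514404296875, 59.644508361816406), 14.621627807617188)
   head 1 [ 412.3 -288.5   76.8] [ 412.3 -288.5   76.8]
   loc 0.69 [234.4, 393.6]
top test_tray 0.63 [56.5, 223.8, 183.7, 257.2] 4101 med [493. 290.   7.] z95 [ 2.  7. 38.]
  rect ((492.7262268066406, 281.5714111328125), (228.44752502441406, 55.901824951171875), 86.60203552246094)
   loc 0.77 [240.3, 132.8]
top round 0.79 [382.7, 214.2, 408.1, 227.8] 306 med [ 521. -263.   74.] z95 [12. 74. 79.]
   head 164 [ 522.4 -266.    76.5] [ 522.3 -266.9   75.5]
   loc 0.78 [218.9, 394.3]
top square 0.75 [391.0, 233.3, 415.7, 250.3] 304 med [ 476. -274.   44.] z95 [ 8. 44. 78.]
   head 121 [ 475.7 -278.5   76.3] [ 474.9 -279.    75.1]
   loc 0.67 [239.0, 405.6]
top tab 0.66 [54.7, 223.3, 182.6, 256.9] 4035 med [493. 291.   7.] z95 [ 2.  7. 36.]
   loc 0.57 [171.9, 258.2]
   loc 0.51 [197.2, 387.5]
top fork 0.92 [401.3, 260.7, 427.4, 277.1] 293 med [ 426. -290.   60.] z95 [14. 60. 77.]
   he
[... 1161 characters left out ...]
-280.4   75.9]
   loc 0.47 [160.5, 313.0]
side tab 0.59 [275.2, 151.9, 289.1, 169.2] 166 med [ 569. -250.   52.] z95 [16. 52. 79.]
   head 35 [ 569.4 -250.1   76.4] [ 568.8 -250.9   75.6]
   loc 0.46 [161.9, 280.2]
side fork 0.43 [326.0, 151.4, 337.3, 170.7] 165 med [ 426. -290.   59.] z95 [ 3. 59. 79.]
   head 54 [ 425.7 -292.5   76.8] [ 425.8 -295.4   76.5]
   loc 0.53 [162.5, 331.8]
side beaker 0.89 [305.5, 203.4, 331.4, 241.9] 792 med [428.  12.  53.] z95 [ 9. 53. 75.]
   head 145 [428.4  -5.8  74. ] [428.3  -6.   73.9]
   loc 0.69 [234.4, 316.3]
   loc 0.67 [162.8, 279.0]
side caliper 0.58 [186.0, 217.1, 274.1, 233.6] 686 med [611.  12.  12.] z95 [ 5. 12. 14.]
   loc 0.73 [228.4, 237.7]
```

```bash
cat >> h.py <<'E'
def proj(d,P):
    P=np.atleast_2d(P); c=(d["camera_from_world"]@np.c_[P,np.ones(len(P))].T).T
    K=d["intrinsics"]; return np.c_[K[0,2]+K[0,0]*c[:,0]/-c[:,2],K[1,2]+K[1,1]*-c[:,1]/-c[:,2]]
def frame(x,y,a):
    c,s=np.cos(a),np.sin(a); return lambda P:np.asarray(P,float)@np.array([[c,s,0],[-s,c,0],[0,0,1]])+[x,y,0]
E
cat > ov.py <<'E'
from h import *
import sys
def ov(cam,fits,name,crop,k):
    d=vision.snapshot(cam); u0,v0,u1,v1=crop
    im=cv2.resize(d["color"][v0:v1,u0:u1,::-1].copy(),None,fx=k,fy=k,interpolation=cv2.INTER_CUBIC)
    for (x,y,a,ins,hw) in fits:
        f=frame(x,y,np.radians(a))
        for cx in (75,25,-25,-75):
            sq=np.array([[cx-ins,-ins,22],[cx+ins,-ins,22],[cx+ins,ins,22],[cx-ins,ins,22]])
            q=((proj(d,f(sq))-[u0,v0]+.5)*k).astype(int); cv2.polylines(im,[q],True,(0,0,255),1)
        q=((proj(d,f([[-121,-hw,2],[121,-hw,2],[121,hw,2],[-121,hw,2]]))-[u0,v0]+.5)*k).astype(int); cv2.polylines(im,[q],True,(0,255,0),1)
    cv2.imwrite(name,im)
E
python3 - <<'E'
from ov import *
S=(488.5,-276.5,196.2,24,30); T=(493,282.5,86.7,23,33)
ov("top",[S],"pics/s1.png",(350,170,450,310),4)
ov("top",[T],"pics/t1.png",(45,210,195,270),5)
ov("side",[T],"pics/t2.png",(215,265,305,390),4)
E
```

```text
(no output)
```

View pics/s1.png

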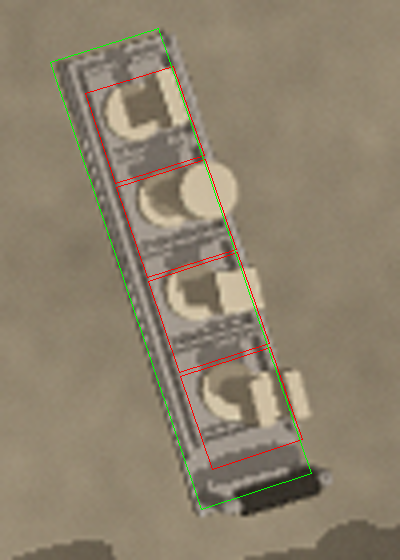

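View pics/t1.png

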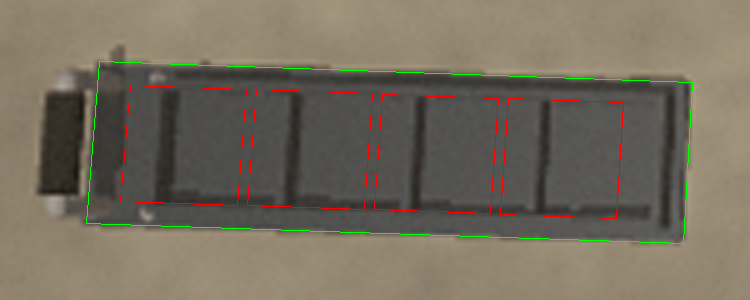

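View pics/t2.png

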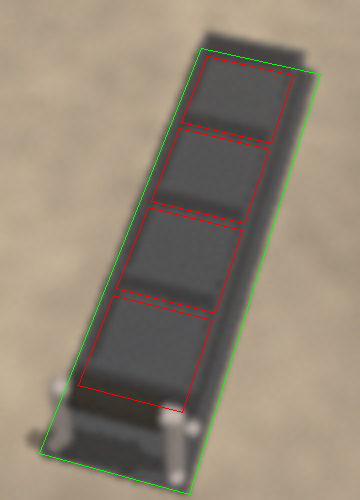

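Run:
```python
from h import *
for cam in("top","side"):
    d=vision.snapshot(cam); w=world(d); np.set_printoptions(linewidth=200,suppress=True)
    a=np.radians(86.7); ex=np.array([np.cos(a),np.sin(a)]); ey=np.array([-ex[1],ex[0]])
    L=w[...,:2]-[493,282.5]; lx=L@ex; ly=L@ey
    print(cam,"profile along, |ly|<18")
    for b in range(-140,150,4):
        m=(lx>=b)&(lx<b+4)&(abs(ly)<16); 
        if m.sum(): print(b+2,np.round(np.percentile(w[m][:,2],[10,50,90]),0),end=' ')
    print("\nacross")
    for b in range(-50,50,3):
        m=(ly>=b)&(ly<b+3)&(abs(lx)<70); 
        if m.sum(): print(b+1.5,np.round(np.percentile(w[m][:,2],[10,50,90]),0),end=' ')
    print()
```

```text
top profile along, |ly|<18
-138 [-3. -0.  1.] -134 [-3. -1.  0.] -130 [-2. -1.  1.] -126 [-3. -1.  0.] -122 [-3. -1.  1.] -118 [-1.  3.  4.] -114 [ 3. 14. 22.] -110 [20. 21. 22.] -106 [ 5.  7. 10.] -102 [5. 7. 8.] -98 [6. 7. 9.] -94 [5. 7. 9.] -90 [5. 7. 9.] -86 [5. 7. 9.] -82 [6. 7. 8.] -78 [5. 7. 9.] -74 [5. 7. 9.] -70 [5. 7. 8.] -66 [ 6.  9. 17.] -62 [14. 18. 20.] -58 [6. 7. 9.] -54 [5. 7. 9.] -50 [6. 7. 9.] -46 [6. 7. 9.] -42 [5. 7. 8.] -38 [6. 7. 9.] -34 [6. 7. 9.] -30 [5. 7. 9.] -26 [6. 7. 8.] -22 [5. 7. 9.] -18 [5. 7. 8.] -14 [ 7. 13. 20.] -10 [18. 19. 20.] -6 [ 6.  8. 10.] -2 [5. 7. 9.] 2 [6. 7. 9.] 6 [6. 8. 9.] 10 [5. 7. 8.] 14 [6. 7. 9.] 18 [5. 7. 8.] 22 [6. 7. 9.] 26 [5. 7. 9.] 30 [5. 7. 8.] 34 [ 6. 10. 18.] 38 [ 9. 18. 20.] 42 [10. 10. 10.] 46 [ 6.  8. 10.] 50 [6. 7. 8.] 54 [4. 7. 9.] 58 [5. 7. 9.] 62 [6. 8. 9.] 66 [6. 7. 9.] 70 [6. 7. 9.] 74 [5. 7. 9.] 78 [6. 7. 9.] 82 [6. 7. 8.] 86 [ 7. 15. 22.] 90 [19. 21. 22.] 98 [2. 3. 6.] 102 [1. 3. 5.] 106 [ 3. 38. 45.] 110 [ 3. 44. 47.] 114 [ 3. 44. 48.] 118 [ 2.  5. 46.] 122 [1. 2. 4.] 126 [-2. -0.  1.] 130 [-4. -4. -4.] 142 [-0.
[... 1806 characters left out ...]
1.  1.  2.] 142 [-1.  0.  2.] 146 [-1.  1.  2.] 150 [-1.  1.  2.] 
across
-48.5 [-1.  1.  2.] -45.5 [-0.  1.  2.] -42.5 [-1.  1.  2.] -39.5 [-1.  1.  2.] -36.5 [-0.  1.  2.] -33.5 [2. 4. 6.] -27.5 [22. 23. 24.] -24.5 [ 9. 19. 23.] -21.5 [ 8.  9. 19.] -18.5 [ 7.  9. 18.] -15.5 [ 8.  9. 19.] -12.5 [ 8.  9. 20.] -9.5 [ 8.  9. 19.] -6.5 [ 7.  9. 18.] -3.5 [ 7.  9. 19.] -0.5 [ 7.  9. 17.] 2.5 [ 7.  9. 19.] 5.5 [ 7.  9. 18.] 8.5 [ 8.  9. 21.] 11.5 [ 8.  9. 18.] 14.5 [ 8.  9. 18.] 17.5 [ 7.  9. 18.] 20.5 [ 9. 17. 23.] 23.5 [21. 23. 24.] 26.5 [ 4. 10. 23.] 29.5 [3. 5. 6.] 32.5 [0. 2. 5.] 35.5 [-1.  1.  2.] 38.5 [-1.  1.  2.] 41.5 [-0.  1.  2.] 44.5 [-1.  0.  2.] 47.5 [-1.  1.  2.] 50.5 [-1.  1.  2.]
```

```bash
cat > plan.py <<'E'
from h import *
import sys,json
# args: x y z yaw_deg [step mm=45]
def plan(x,y,z,yaw,step=45,show=True):
    s=bot.read_state(); p=np.array(s["tool_pos"]); r=R.from_quat(s["ee_rot"])
    t=np.array([x,y,z],float); rt=R.from_euler('z',yaw,degrees=True)*R.from_euler('x',180,degrees=True)
    dv=(r.inv()*rt).as_rotvec(); n=int(max(np.ceil(np.linalg.norm(t-p)/step),np.ceil(np.degrees(np.linalg.norm(dv))/8.2),1))
    rows=[]
    for i in range(n):
        ri=r*R.from_rotvec(dv*i/n); d=ri.inv().apply((t-p)/n)/1000
        rows.append([[round(float(v),4)+0.0 for v in d],[round(float(v),3)+0.0 for v in dv/n]])
    print("t",round(s["clock"],2),"p",p.round(1),"yaw",np.degrees(np.arctan2(*r.as_matrix()[:2,0][::-1])).round(1),"F",np.round(s["wrist_force"],1),"w",round(s["gripper_width"]*85.4,1),"q",np.round(s["joint_positions"],2)); print("n",n); print(json.dumps(rows).replace(" ",""))
if __name__=="__main__": plan(*map(float,sys.argv[1:]))
E
python3 plan.py 425.5 -293.5 140 16.7
```

```text
t 2.1 p [ 180.4 -598.4  231.3] yaw 16.8 F [0.1 0.6 0.7] w 85.1 q [ 1.18  0.43  0.02  1.57 -0.01  1.13 -0.08]
n 9
[[[0.0359,-0.0246,0.0101],[0.0,0.0,0.0]],[[0.0359,-0.0246,0.0101],[0.0,0.0,0.0]],[[0.0358,-0.0246,0.0101],[0.0,0.0,0.0]],[[0.0358,-0.0246,0.0101],[0.0,0.0,0.0]],[[0.0358,-0.0246,0.0101],[0.0,0.0,0.0]],[[0.0358,-0.0246,0.0101],[0.0,0.0,0.0]],[[0.0358,-0.0246,0.0101],[0.0,0.0,0.0]],[[0.0358,-0.0246,0.0101],[0.0,0.0,0.0]],[[0.0358,-0.0246,0.0101],[0.0,0.0,0.0]]]
```

Call:
{"fn": "play_rows", "kwargs": {
  "rows": [
    [[0.036,-0.0245,0.01],[0,0,0]],
    [[0.036,-0.0245,0.01],[0,0,0]],
    [[0.036,-0.0245,0.01],[0,0,0]],
    [[0.036,-0.0245,0.01],[0,0,0]],
    [[0.036,-0.0245,0.01],[0,0,0]],
    [[0.036,-0.0245,0.01],[0,0,0]],
    [[0.036,-0.0245,0.01],[0,0,0]],
    [[0.036,-0.0245,0.01],[0,0,0]],
    [[0.036,-0.0245,0.01],[0,0,0]],
    [[0,0,0],[0,0,0]]
  ],
  "jaw": 0.0854,
  "newtons": 40
}}

```text
clock: 3.1
tool_pos: [435.7, -286.5, 138.1]
ee_rot: [0.99, 0.143, 0.001, 0.003]
wrist_force: [-0.1, -0.5, -0.3]
gripper_width: 1.001
```

```bash
python3 plan.py 425.5 -293.5 140 16.7
python3 - <<'E'
from h import *
s=bot.read_state(); d=vision.snapshot("wrist"); im=d["color"][:,:,::-1].copy()
r=R.from_quat(s["ee_rot"]).as_matrix(); H=d["hand_eye"]; K=d["intrinsics"]
def pw(P):
    t=r.T@(np.array(P)-s["tool_pos"]); c=np.linalg.inv(H)@np.r_[t,1]; v=np.array([c[0],-c[1],-c[2]])
    th=np.arctan2(np.hypot(v[0],v[1]),v[2]); ph=np.arctan2(v[1],v[0]); return int(K[0,2]+K[0,0]*th*np.cos(ph)),int(K[1,2]+K[1,1]*th*np.sin(ph))
for P in [(425.5,-293.5,78),(475.5,-279,78),(522.8,-265.5,78),(569,-250.5,78)]:
    print(pw(P)); cv2.drawMarker(im,pw(P),(0,0,255),0,14)
cv2.imwrite("pics/w1.png",im)
E
```

```text
t 3.1 p [ 435.7 -286.5  138.1] yaw 16.4 F [-0.1 -0.5 -0.3] w 85.5 q [ 0.56  0.37 -0.11  1.94  0.06  0.83 -0.87]
n 1
[[[-0.0118,0.0038,-0.0019],[0.007,-0.001,-0.004]]]
(282, 244)
(283, 169)
(284, 91)
(282, 15)
```

View pics/w1.png

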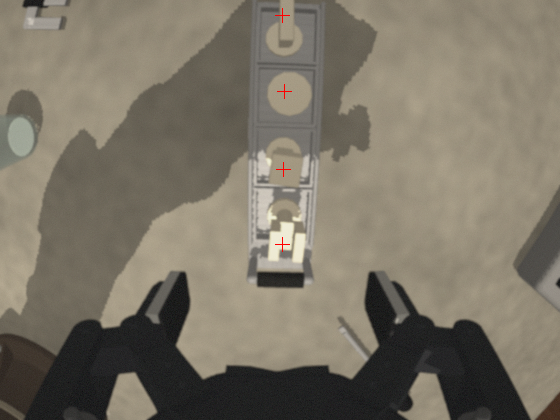

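```bash
python3 plan.py 426 -295.5 47 16.7 33
```

```text
t 3.15 p [ 433.9 -289.4  138.5] yaw 16.3 F [ 0.3 -0.2  0.4] w 85.2 q [ 0.56  0.37 -0.11  1.94  0.06  0.83 -0.86]
n 3
[[[-0.0031,0.001,0.0305],[0.003,0.0,-0.002]],[[-0.0031,0.0011,0.0305],[0.003,0.0,-0.002]],[[-0.0031,0.0011,0.0305],[0.003,0.0,-0.002]]]
```

Call:
{"fn": "play_rows", "kwargs": {
  "rows": [
    [[-0.009,0.0035,0.02],[0.009,0,-0.006]],
    [[0,0,0.02],[0,0,0]],
    [[0,0,0],[0,0,0]]
  ]
}}

```text
clock: 3.45
tool_pos: [425.8, -298.1, 98.9]
ee_rot: [0.99, 0.144, 0.0, 0.001]
wrist_force: [-0.4, 1.3, -0.3]
gripper_width: 0.998
```

```bash
python3 plan.py 426 -295.5 47 16.7 33
```

```text
t 3.45 p [ 425.8 -298.1   98.9] yaw 16.6 F [-0.4  1.3 -0.3] w 85.3 q [ 0.59  0.43 -0.1   1.97  0.06  0.74 -0.84]
n 2
[[[0.0004,-0.0013,0.0259],[0.001,0.0,-0.001]],[[0.0004,-0.0013,0.0259],[0.001,0.0,-0.001]]]
```

Call:
{"fn": "play_rows", "kwargs": {
  "rows": [
    [[0.0005,-0.0015,0.025],[0,0,0]],
    [[0,-0.001,0.02],[0,0,0]],
    [[0,0,0.007],[0,0,0]],
    [[0,0,0],[0,0,0]]
  ]
}}

```text
clock: 3.85
tool_pos: [425.2, -300.9, 49.1]
ee_rot: [0.99, 0.141, 0.001, 0.003]
wrist_force: [0.5, 0.3, -0.1]
gripper_width: 0.999
```

```bash
python3 plan.py 426 -295.5 47 16.7 33
```

```text
t 3.85 p [ 425.2 -300.9   49.1] yaw 16.3 F [ 0.5  0.3 -0.1] w 85.3 q [ 0.58  0.5  -0.09  2.01  0.08  0.62 -0.85]
n 1
[[[0.0023,-0.005,0.0021],[0.007,-0.002,-0.008]]]
```

Call:
{"fn": "play_rows", "kwargs": {
  "rows": [
    [[0.002,-0.004,0.002],[0.007,-0.002,-0.008]],
    [[0,0,0],[0,0,0]]
  ]
}}

```text
clock: 4.05
tool_pos: [426.7, -297.4, 48.9]
ee_rot: [0.989, 0.145, 0.001, 0.0]
wrist_force: [0.6, -0.3, 0.6]
gripper_width: 1.003
```

```bash
python3 plan.py 426 -295.5 47 16.7 33
```

```text
t 4.05 p [ 426.7 -297.4   48.9] yaw 16.7 F [ 0.6 -0.3  0.6] w 85.6 q [ 0.58  0.5  -0.1   2.01  0.08  0.63 -0.85]
n 1
[[[-0.0001,-0.002,0.0018],[0.001,-0.001,0.0]]]
```

Call:
{"fn": "play_rows", "kwargs": {
  "rows": [
    [[0,-0.002,0.002],[0,0,0]],
    [[0,0,0],[0,0,0]],
    [[0,0,0],[0,0,0]],
    [[0,0,0],[0,0,0]],
    [[0,0,0],[0,0,0]],
    [[0,0,0],[0,0,0]],
    [[0,0,0],[0,0,0]],
    [[0,0,0],[0,0,0]]
  ],
  "jaw": 0,
  "newtons": 35
}}

```text
clock: 4.85
tool_pos: [427.3, -295.9, 48.8]
ee_rot: [0.989, 0.145, 0.002, 0.001]
wrist_force: [0.3, -0.3, 0.0]
gripper_width: 0.276
```

```bash
python3 plan.py 426 -295.5 170 16.7 33;python3 - <<'E'
from h import *
d=vision.snapshot("wrist"); cv2.imwrite("pics/w2.png",d["color"][:,:,::-1])
E
```

```text
t 4.85 p [ 427.3 -295.9   48.8] yaw 16.7 F [ 0.3 -0.3  0. ] w 23.6 q [ 0.58  0.5  -0.1   2.02  0.08  0.62 -0.85]
n 4
[[[-0.0002,-0.0001,-0.0303],[0.001,-0.001,0.0]],[[-0.0002,-0.0001,-0.0303],[0.001,-0.001,0.0]],[[-0.0002,-0.0001,-0.0303],[0.001,-0.001,0.0]],[[-0.0003,-0.0002,-0.0303],[0.001,-0.001,0.0]]]
```

View pics/w2.png

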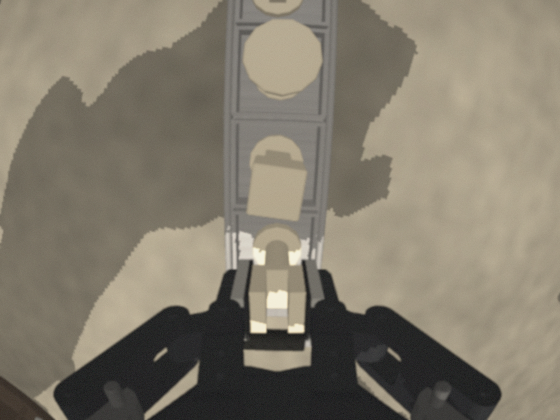

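Call:
{"fn": "play_rows", "kwargs": {
  "rows": [
    [[0,0,-0.01],[0,0,0]],
    [[0,0,-0.02],[0,0,0]],
    [[0,0,-0.03],[0,0,0]],
    [[0,0,-0.03],[0,0,0]],
    [[0,0,-0.025],[0,0,0]],
    [[0,0,0],[0,0,0]]
  ]
}}

```text
clock: 5.5
tool_pos: [425.8, -295.1, 170.2]
ee_rot: [0.989, 0.145, 0.001, 0.001]
wrist_force: [0.2, -0.8, -1.6]
gripper_width: 0.271
```

```bash
python3 plan.py 496.5 345 160 86.7 48
```

```text
t 5.5 p [ 425.8 -295.1  170.2] yaw 16.7 F [ 0.2 -0.8 -1.6] w 23.1 q [ 0.59  0.33 -0.11  1.9   0.05  0.91 -0.82]
n 14
[[[0.018,-0.0423,0.0007],[0.0,0.0,-0.087]],[[0.0216,-0.0406,0.0007],[0.0,0.0,-0.087]],[[0.0251,-0.0386,0.0007],[0.0,0.0,-0.087]],[[0.0283,-0.0362,0.0007],[0.0,0.0,-0.087]],[[0.0314,-0.0336,0.0007],[0.0,0.0,-0.087]],[[0.0342,-0.0308,0.0007],[0.0,0.0,-0.087]],[[0.0367,-0.0277,0.0007],[0.0,0.0,-0.087]],[[0.039,-0.0244,0.0007],[0.0,0.0,-0.087]],[[0.041,-0.0209,0.0007],[0.0,0.0,-0.087]],[[0.0427,-0.0172,0.0007],[0.0,0.0,-0.087]],[[0.044,-0.0134,0.0007],[0.0,0.0,-0.087]],[[0.045,-0.0096,0.0007],[0.0,0.0,-0.087]],[[0.0457,-0.0056,0.0007],[0.0,0.0,-0.087]],[[0.046,-0.0016,0.0007],[0.0,0.0,-0.087]]]
```

Call:
{"fn": "play_rows", "kwargs": {
  "rows": [
    [[0.01,-0.022,0],[0,0,-0.05]],
    [[0.018,-0.042,0.001],[0,0,-0.087]],
    [[0.022,-0.0405,0.001],[0,0,-0.087]],
    [[0.025,-0.0385,0.001],[0,0,-0.087]],
    [[0.028,-0.036,0.001],[0,0,-0.087]],
    [[0.0315,-0.0335,0.001],[0,0,-0.087]],
    [[0.034,-0.031,0.001],[0,0,-0.087]],
    [[0.037,-0.028,0.001],[0,0,-0.087]],
    [[0.039,-0.0245,0.001],[0,0,-0.087]],
    [[0.041,-0.021,0.001],[0,0,-0.087]],
    [[0.043,-0.017,0.001],[0,0,-0.087]],
    [[0.044,-0.0135,0.001],[0,0,-0.087]]
  ]
}}

```text
clock: 6.7
tool_pos: [442.7, 252.4, 154.2]
ee_rot: [0.783, 0.622, -0.003, 0.002]
wrist_force: [1.3, -0.2, -0.4]
gripper_width: 0.274
```

```bash
python3 plan.py 496.5 345 150 86.7 45
```

```text
t 6.7 p [442.7 252.4 154.2] yaw 76.9 F [ 1.3 -0.2 -0.4] w 23.4 q [-0.21  0.39 -0.55  1.91  0.26  0.91 -1.11]
n 3
[[[0.0341,0.0104,0.0012],[0.0,0.002,-0.057]],[[0.0335,0.0124,0.0013],[0.0,0.002,-0.057]],[[0.0327,0.0143,0.0013],[0.0,0.002,-0.057]]]
```

Call:
{"fn": "play_rows", "kwargs": {
  "rows": [
    [[0.034,0.0105,0.001],[0,0.002,-0.057]],
    [[0.033,0.012,0.001],[0,0.002,-0.057]],
    [[0.02,0.012,0.001],[0,0.002,-0.05]],
    [[0,0,0],[0,0,0]],
    [[0,0,0],[0,0,0]]
  ]
}}

```text
clock: 7.2
tool_pos: [483.9, 346.2, 147.3]
ee_rot: [0.72, 0.694, -0.002, -0.004]
wrist_force: [0.1, 0.6, -1.5]
gripper_width: 0.272
```

```bash
python3 plan.py 496.5 345 100 86.7 45;  python3 - <<'E'
from h import *
s=bot.read_state()
d=vision.snapshot("wrist"); im=d["color"][:,:,::-1].copy()
r=R.from_quat(s["ee_rot"]).as_matrix(); H=d["hand_eye"]; K=d["intrinsics"]
def pw(P):
    t=r.T@(np.array(P)-s["tool_pos"]); c=np.linalg.inv(H)@np.r_[t,1]; v=np.array([c[0],-c[1],-c[2]])
    th=np.arctan2(np.hypot(v[0],v[1]),v[2]); ph=np.arctan2(v[1],v[0]); return int(K[0,2]+K[0,0]*th*np.cos(ph)),int(K[1,2]+K[1,1]*th*np.sin(ph))
f=frame(492.3,270,np.radians(86.7))
for cx in(75,25,-25,-75):
    q=[pw(p) for p in f([[cx-23,-23,22],[cx+23,-23,22],[cx+23,23,22],[cx-23,23,22]])]; cv2.polylines(im,[np.array(q)],True,(0,0,255),1)
cv2.imwrite("pics/w3.png",im)
E
```

```text
t 7.2 p [483.9 346.2 147.3] yaw 87.9 F [ 0.1  0.6 -1.5] w 23.2 q [-0.31  0.54 -0.57  1.71  0.33  1.   -1.04]
n 2
[[[-0.0004,0.0065,0.0236],[-0.004,-0.001,0.011]],[[-0.0003,0.0064,0.0236],[-0.004,-0.001,0.011]]]
```

View pics/w3.png

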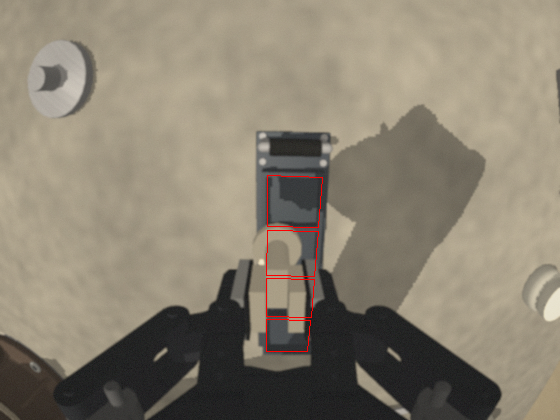

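Call:
{"fn": "play_rows", "kwargs": {
  "rows": [
    [[-0.001,0.0125,0.02],[-0.006,0,0.02]],
    [[0,0,0.025],[0,0,0]],
    [[0,0,0],[0,0,0]]
  ]
}}

```text
clock: 7.55
tool_pos: [494.9, 341.8, 101.9]
ee_rot: [0.728, 0.686, -0.001, -0.001]
wrist_force: [-1.0, 0.1, -0.4]
gripper_width: 0.276
```

```bash
python3 plan.py 496.5 345 65 86.7 45
```

```text
t 7.55 p [494.9 341.8 101.9] yaw 86.6 F [-1.   0.1 -0.4] w 23.5 q [-0.33  0.59 -0.54  1.74  0.37  0.91 -1.08]
n 1
[[[0.0033,0.0015,0.0369],[-0.002,0.0,-0.002]]]
```

Call:
{"fn": "play_rows", "kwargs": {
  "rows": [
    [[0.0035,0.001,0.016],[0,0,0]],
    [[0,0,0.015],[0,0,0]],
    [[0,0,0],[0,0,0]],
    [[0,0,0],[0,0,0]]
  ]
}}

```text
clock: 7.95
tool_pos: [496.1, 344.3, 70.8]
ee_rot: [0.728, 0.685, -0.0, -0.0]
wrist_force: [0.6, 0.6, -0.2]
gripper_width: 0.277
```

```bash
python3 plan.py 496.5 345 50 86.7 45
```

```text
t 7.95 p [496.1 344.3  70.8] yaw 86.5 F [ 0.6  0.6 -0.2] w 23.7 q [-0.35  0.63 -0.52  1.76  0.4   0.86 -1.1 ]
n 1
[[[0.0007,0.0004,0.0208],[-0.001,0.0,-0.003]]]
```

Call:
{"fn": "play_rows", "kwargs": {
  "rows": [
    [[0.0005,0,0.009],[0,0,0]],
    [[0,0,0.008],[0,0,0]],
    [[0,0,0.004],[0,0,0]],
    [[0,0,0],[0,0,0]],
    [[0,0,0],[0,0,0]]
  ]
}}

```text
clock: 8.45
tool_pos: [496.5, 345.4, 49.2]
ee_rot: [0.728, 0.685, 0.001, -0.0]
wrist_force: [-0.1, 0.2, -0.6]
gripper_width: 0.273
```

```bash
python3 plan.py 496.5 345 49 86.7 45
```

```text
t 8.45 p [496.5 345.4  49.2] yaw 86.5 F [-0.1  0.2 -0.6] w 23.3 q [-0.36  0.66 -0.5   1.77  0.42  0.81 -1.12]
n 1
[[[-0.0004,0.0,0.0002],[0.001,-0.001,-0.003]]]
```

Call:
{"fn": "play_rows", "kwargs": {
  "rows": [
    [[0,0,0.0015],[0,0,0]],
    [[0,0,0],[0,0,0]]
  ]
}}

```text
clock: 8.65
tool_pos: [496.8, 346.0, 49.3]
ee_rot: [0.728, 0.685, 0.001, -0.0]
wrist_force: [-0.5, -0.3, -0.7]
gripper_width: 0.273
```

Call:
{"fn": "play_rows", "kwargs": {
  "rows": [
    [[0,0,0],[0,0,0]],
    [[0,0,0],[0,0,0]],
    [[0,0,0],[0,0,0]],
    [[0,0,0],[0,0,0]],
    [[0,0,0],[0,0,0]]
  ],
  "jaw": 0.07
}}

```text
clock: 9.15
tool_pos: [497.3, 346.4, 49.8]
ee_rot: [0.728, 0.685, 0.002, 0.0]
wrist_force: [-0.1, -0.8, -1.0]
gripper_width: 0.818
```

Call:
{"fn": "play_rows", "kwargs": {
  "rows": [
    [[0,0,-0.02],[0,0,0]],
    [[0,0,-0.03],[0,0,0]],
    [[0,0,-0.04],[0,0,0]],
    [[0,0,0],[0,0,0]]
  ],
  "jaw": 0.0854
}}

```text
clock: 9.55
tool_pos: [496.2, 345.7, 141.3]
ee_rot: [0.728, 0.685, 0.0, -0.0]
wrist_force: [0.5, 0.1, 0.0]
gripper_width: 1.007
```

```bash
cat > chk.py <<'E'
from h import *
a=np.radians(86.7); ex=np.array([np.cos(a),np.sin(a)]); ey=np.array([-ex[1],ex[0]])
for cam in("top","side"):
    d=vision.snapshot(cam); w=world(d)
    cv2.imwrite("pics/chk_%s_%d.png"%(cam,int(bot.read_state()["clock"]*100)),d["color"][:,:,::-1])
    L=w[...,:2]-[492.3,270]; lx=L@ex; ly=L@ey
    for k,cx in enumerate((75,25,-25,-75)):
        m=(abs(lx-cx)<25)&(abs(ly)<30)&(w[...,2]>68)&(w[...,2]<90)
        if m.sum()>5: q=np.c_[lx[m],ly[m],w[m][:,2]]; print(cam,"slot",k,m.sum(),"mean",q.mean(0).round(1),"mid",((q.min(0)+q.max(0))/2).round(1))
E
python3 chk.py; python3 plan.py 476 -281 140 16.7 46
```

```text
top slot 0 108 mean [73.9 -0.4 76.3] mid [74.6 -0.1 74.3]
side slot 0 157 mean [76.4 -0.3 76.6] mid [74.4 -0.9 74.5]
t 9.65 p [494.6 343.5 136.9] yaw 86.5 F [ 0.7  0.8 -0.2] w 85.5 q [-0.32  0.56 -0.55  1.7   0.34  0.99 -1.05]
n 14
[[[-0.0446,0.0014,-0.0001],[0.0,0.0,0.087]],[[-0.0443,0.0053,-0.0001],[0.0,0.0,0.087]],[[-0.0437,0.0091,-0.0001],[0.0,0.0,0.087]],[[-0.0427,0.0128,-0.0001],[0.0,0.0,0.087]],[[-0.0415,0.0165,-0.0001],[0.0,0.0,0.087]],[[-0.0399,0.0201,-0.0002],[0.0,0.0,0.087]],[[-0.038,0.0234,-0.0002],[0.0,0.0,0.087]],[[-0.0358,0.0267,-0.0002],[0.0,0.0,0.087]],[[-0.0333,0.0297,-0.0002],[0.0,0.0,0.087]],[[-0.0306,0.0325,-0.0002],[0.0,0.0,0.087]],[[-0.0277,0.035,-0.0002],[0.0,0.0,0.087]],[[-0.0245,0.0373,-0.0002],[0.0,0.0,0.087]],[[-0.0212,0.0393,-0.0002],[0.0,0.0,0.087]],[[-0.0177,0.041,-0.0002],[0.0,0.0,0.087]]]
```

Call:
{"fn": "play_rows", "kwargs": {
  "rows": [
    [[-0.0445,0.0015,0],[0,0,0.087]],
    [[-0.0445,0.005,0],[0,0,0.087]],
    [[-0.0435,0.009,0],[0,0,0.087]],
    [[-0.0425,0.013,0],[0,0,0.087]],
    [[-0.0415,0.0165,0],[0,0,0.087]],
    [[-0.04,0.02,0],[0,0,0.087]],
    [[-0.038,0.0235,0],[0,0,0.087]],
    [[-0.036,0.0265,0],[0,0,0.087]],
    [[-0.0335,0.0295,0],[0,0,0.087]],
    [[-0.0305,0.0325,0],[0,0,0.087]],
    [[-0.0275,0.035,0],[0,0,0.087]]
  ]
}}

```text
clock: 10.75
tool_pos: [463.5, -160.1, 125.0]
ee_rot: [0.966, 0.26, -0.012, -0.002]
wrist_force: [1.4, 0.6, 0.8]
gripper_width: 0.996
```

```bash
python3 plan.py 476 -281 130 16.7 40
```

```text
t 10.75 p [ 463.5 -160.1  125. ] yaw 30.1 F [1.4 0.6 0.8] w 85.0 q [ 0.42  0.37 -0.25  1.99  0.13  0.82 -0.96]
n 4
[[[-0.0125,0.0277,-0.0013],[-0.002,0.006,0.059]],[[-0.0109,0.0284,-0.0013],[-0.002,0.006,0.059]],[[-0.0092,0.029,-0.0013],[-0.002,0.006,0.059]],[[-0.0074,0.0295,-0.0013],[-0.002,0.006,0.059]]]
```

Call:
{"fn": "play_rows", "kwargs": {
  "rows": [
    [[-0.0125,0.0275,-0.002],[-0.002,0.006,0.059]],
    [[-0.011,0.0285,-0.001],[-0.002,0.006,0.059]],
    [[-0.009,0.029,-0.001],[-0.002,0.006,0.059]],
    [[-0.004,0.02,-0.001],[-0.002,0.006,0.05]],
    [[0,0,0],[0,0,0]],
    [[0,0,0],[0,0,0]]
  ]
}}

```text
clock: 11.35
tool_pos: [468.0, -282.3, 122.8]
ee_rot: [0.991, 0.137, -0.005, -0.001]
wrist_force: [0.6, 0.3, -0.2]
gripper_width: 1.003
```

```bash
python3 plan.py 476 -281 95 16.7 40
```

```text
t 11.35 p [ 468.  -282.3  122.8] yaw 15.7 F [ 0.6  0.3 -0.2] w 85.6 q [ 0.56  0.44 -0.16  1.87  0.09  0.84 -0.94]
n 1
[[[0.0083,0.001,0.0277],[-0.004,0.009,-0.017]]]
```

Call:
{"fn": "play_rows", "kwargs": {
  "rows": [
    [[0.008,0.001,0.012],[-0.004,0.009,-0.017]],
    [[0,0,0.015],[0,0,0]],
    [[0,0,0],[0,0,0]]
  ]
}}

```text
clock: 11.65
tool_pos: [476.2, -276.5, 94.2]
ee_rot: [0.989, 0.149, -0.001, -0.001]
wrist_force: [-0.5, 0.3, 0.3]
gripper_width: 1.0
```

```bash
python3 plan.py 476 -281 47.5 16.7 40
```

```text
t 11.65 p [ 476.2 -276.5   94.2] yaw 17.1 F [-0.5  0.3  0.3] w 85.4 q [ 0.55  0.48 -0.16  1.9   0.1   0.78 -0.94]
n 2
[[[-0.0008,0.0022,0.0233],[-0.001,0.0,0.003]],[[-0.0008,0.0021,0.0233],[-0.001,0.0,0.003]]]
```

Call:
{"fn": "play_rows", "kwargs": {
  "rows": [
    [[-0.001,0.002,0.02],[-0.001,0,0.003]],
    [[-0.0005,0.001,0.02],[0,0,0.002]],
    [[0,0,0.006],[0,0,0]],
    [[0,0,0],[0,0,0]],
    [[0,0,0],[0,0,0]]
  ]
}}

```text
clock: 12.15
tool_pos: [477.8, -274.4, 49.4]
ee_rot: [0.989, 0.15, 0.0, -0.002]
wrist_force: [0.6, 0.1, -0.4]
gripper_width: 1.002
```

```bash
python3 plan.py 476 -281 48 16.7 40;python3 - <<'E'
from h import *
d=vision.snapshot("wrist"); cv2.imwrite("pics/w4.png",d["color"][:,:,::-1])
E
```

```text
t 12.15 p [ 477.8 -274.4   49.4] yaw 17.3 F [ 0.6  0.1 -0.4] w 85.5 q [ 0.54  0.54 -0.15  1.93  0.12  0.68 -0.96]
n 1
[[[-0.0036,0.0058,0.0014],[-0.003,-0.001,0.01]]]
```

View pics/w4.png

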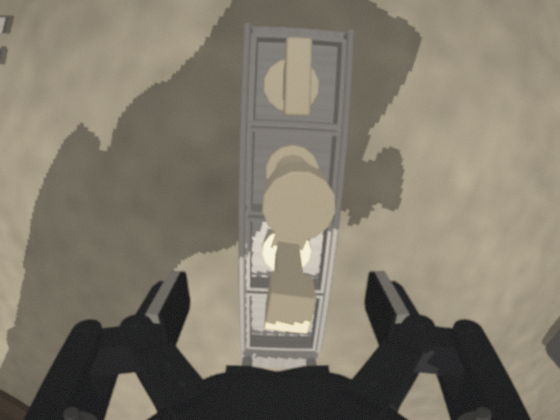

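Call:
{"fn": "play_rows", "kwargs": {
  "rows": [
    [[-0.0025,0.005,0.001],[-0.003,0,0.01]],
    [[0,0,0],[0,0,0]],
    [[0,0,0],[0,0,0]]
  ]
}}

```text
clock: 12.5
tool_pos: [478.0, -281.0, 50.5]
ee_rot: [0.989, 0.145, 0.002, 0.001]
wrist_force: [-0.1, 1.1, 0.1]
gripper_width: 1.001
```

Call:
{"fn": "play_rows", "kwargs": {
  "rows": [
    [[0,0,0],[0,0,0]],
    [[0,0,0],[0,0,0]],
    [[0,0,0],[0,0,0]],
    [[0,0,0],[0,0,0]],
    [[0,0,0],[0,0,0]],
    [[0,0,0],[0,0,0]],
    [[0,0,0],[0,0,0]],
    [[0,0,0],[0,0,0]]
  ],
  "jaw": 0
}}

```text
clock: 13.3
tool_pos: [478.3, -281.4, 51.1]
ee_rot: [0.989, 0.145, 0.002, 0.001]
wrist_force: [0.7, 0.1, 1.2]
gripper_width: 0.223
```

Call:
{"fn": "play_rows", "kwargs": {
  "rows": [
    [[0,0,-0.01],[0,0,0]],
    [[0,0,-0.02],[0,0,0]],
    [[0,0,-0.03],[0,0,0]],
    [[0,0,-0.03],[0,0,0]],
    [[0,0,-0.025],[0,0,0]],
    [[0,0,0],[0,0,0]]
  ]
}}

```text
clock: 13.9
tool_pos: [476.8, -280.3, 172.3]
ee_rot: [0.989, 0.145, 0.001, 0.0]
wrist_force: [0.5, 0.0, -0.4]
gripper_width: 0.23
```

```bash
python3 plan.py 493.7 295 160 86.7 48;python3 - <<'E'
from h import *
d=vision.snapshot("wrist"); cv2.imwrite("pics/w5.png",d["color"][:,:,::-1])
E
```

```text
t 13.9 p [ 476.8 -280.3  172.3] yaw 16.7 F [ 0.5  0.  -0.4] w 19.6 q [ 0.56  0.38 -0.17  1.82  0.08  0.94 -0.92]
n 12
[[[0.0151,-0.0455,0.001],[0.0,0.0,-0.102]],[[0.0197,-0.0437,0.001],[0.0,0.0,-0.102]],[[0.024,-0.0415,0.001],[0.0,0.0,-0.102]],[[0.0281,-0.0389,0.001],[0.0,0.0,-0.102]],[[0.0319,-0.0358,0.001],[0.0,0.0,-0.102]],[[0.0354,-0.0324,0.001],[0.0,0.0,-0.102]],[[0.0385,-0.0286,0.001],[0.0,0.0,-0.102]],[[0.0412,-0.0245,0.001],[0.0,0.0,-0.102]],[[0.0435,-0.0202,0.001],[0.0,0.0,-0.102]],[[0.0453,-0.0157,0.001],[0.0,0.0,-0.102]],[[0.0467,-0.011,0.001],[0.0,0.0,-0.102]],[[0.0476,-0.0062,0.001],[0.0,0.0,-0.102]]]
```

View pics/w5.png

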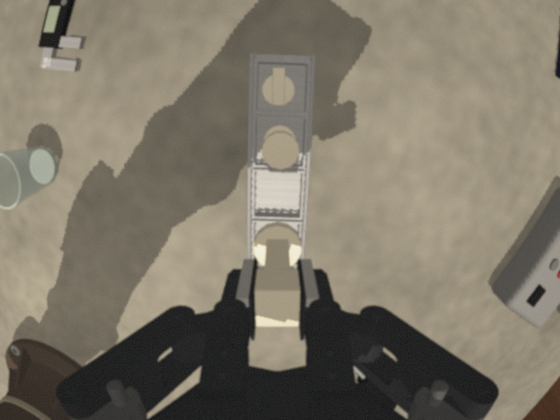

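Call:
{"fn": "play_rows", "kwargs": {
  "rows": [
    [[0.009,-0.023,0],[0,0,-0.05]],
    [[0.016,-0.045,0.001],[0,0,-0.095]],
    [[0.02,-0.0435,0.001],[0,0,-0.1]],
    [[0.024,-0.0415,0.001],[0,0,-0.1]],
    [[0.028,-0.039,0.001],[0,0,-0.1]],
    [[0.032,-0.036,0.001],[0,0,-0.1]],
    [[0.0355,-0.0325,0.001],[0,0,-0.1]],
    [[0.0385,-0.0285,0.001],[0,0,-0.1]],
    [[0.041,-0.0245,0.001],[0,0,-0.1]],
    [[0.0435,-0.02,0.001],[0,0,-0.1]],
    [[0.0455,-0.0155,0.001],[0,0,-0.1]]
  ]
}}

```text
clock: 15.05
tool_pos: [456.0, 236.9, 152.1]
ee_rot: [0.772, 0.636, -0.006, -0.003]
wrist_force: [0.9, -0.7, -1.0]
gripper_width: 0.224
```

```bash
python3 plan.py 493.7 295 150 86.7 40
```

```text
t 15.05 p [456.  236.9 152.1] yaw 79.0 F [ 0.9 -0.7 -1. ] w 19.1 q [-0.14  0.41 -0.58  1.89  0.27  0.92 -1.04]
n 2
[[[0.0321,0.013,0.0007],[-0.006,0.002,-0.067]],[[0.0312,0.0151,0.0009],[-0.006,0.002,-0.067]]]
```

Call:
{"fn": "play_rows", "kwargs": {
  "rows": [
    [[0.031,0.016,0.001],[-0.006,0.002,-0.067]],
    [[0.02,0.021,0.001],[-0.006,0.002,-0.055]],
    [[0,0,0],[0,0,0]],
    [[0,0,0],[0,0,0]]
  ]
}}

```text
clock: 15.45
tool_pos: [492.9, 294.7, 145.7]
ee_rot: [0.722, 0.692, -0.002, -0.004]
wrist_force: [0.0, -0.4, -0.5]
gripper_width: 0.228
```

```bash
python3 plan.py 493.7 295 105 86.7 50
```

```text
t 15.45 p [492.9 294.7 145.7] yaw 87.6 F [ 0.  -0.4 -0.5] w 19.5 q [-0.21  0.51 -0.59  1.76  0.33  0.97 -0.97]
n 1
[[[0.0002,0.0012,0.0407],[-0.008,-0.003,0.016]]]
```

Call:
{"fn": "play_rows", "kwargs": {
  "rows": [
    [[0,0.001,0.02],[-0.008,-0.003,0.016]],
    [[0,0,0.025],[0,0,0]],
    [[0,0,0.015],[0,0,0]],
    [[0,0,0],[0,0,0]],
    [[0,0,0],[0,0,0]]
  ]
}}

```text
clock: 15.95
tool_pos: [488.9, 290.8, 82.7]
ee_rot: [0.728, 0.686, -0.003, -0.0]
wrist_force: [-0.1, 0.5, 0.7]
gripper_width: 0.226
```

```bash
python3 plan.py 493.7 295 70 86.7 50
```

```text
t 15.95 p [488.9 290.8  82.7] yaw 86.6 F [-0.1  0.5  0.7] w 19.3 q [-0.25  0.58 -0.55  1.83  0.39  0.85 -1.05]
n 1
[[[0.0046,0.0046,0.0127],[-0.004,0.005,-0.003]]]
```

Call:
{"fn": "play_rows", "kwargs": {
  "rows": [
    [[0.004,0.0045,0.01],[-0.003,0.003,0]],
    [[0,0,0.003],[0,0,0]],
    [[0,0,0],[0,0,0]]
  ]
}}

```text
clock: 16.25
tool_pos: [494.5, 294.5, 70.6]
ee_rot: [0.728, 0.685, 0.0, 0.0]
wrist_force: [-0.1, -0.2, -0.7]
gripper_width: 0.23
```

```bash
python3 plan.py 493.7 295 51 86.7 50
```

```text
t 16.25 p [494.5 294.5  70.6] yaw 86.5 F [-0.1 -0.2 -0.7] w 19.6 q [-0.26  0.6  -0.54  1.83  0.41  0.82 -1.06]
n 1
[[[0.0004,-0.0008,0.0195],[0.001,0.0,-0.004]]]
```

Call:
{"fn": "play_rows", "kwargs": {
  "rows": [
    [[0,0,0.009],[0,0,0]],
    [[0,0,0.007],[0,0,0]],
    [[0,0,0.0035],[0,0,0]],
    [[0,0,0],[0,0,0]],
    [[0,0,0],[0,0,0]]
  ]
}}

```text
clock: 16.75
tool_pos: [495.8, 295.4, 51.0]
ee_rot: [0.729, 0.685, 0.002, 0.001]
wrist_force: [-1.0, -1.7, 3.3]
gripper_width: 0.23
```

```bash
python3 plan.py 493.7 295 51 86.7 50
```

```text
t 16.75 p [495.8 295.4  51. ] yaw 86.5 F [-1.  -1.7  3.3] w 19.6 q [-0.27  0.62 -0.52  1.85  0.43  0.78 -1.08]
n 1
[[[-0.0005,-0.002,0.0],[0.004,-0.001,-0.004]]]
```

Floor contact (3.3 N). Release and go up.

Call:
{"fn": "play_rows", "kwargs": {
  "rows": [
    [[0,0,0],[0,0,0]],
    [[0,0,0],[0,0,0]],
    [[0,0,0],[0,0,0]],
    [[0,0,0],[0,0,0]],
    [[0,0,0],[0,0,0]]
  ],
  "jaw": 0.07
}}

```text
clock: 17.25
tool_pos: [495.6, 295.5, 50.3]
ee_rot: [0.728, 0.685, 0.002, 0.001]
wrist_force: [0.3, -0.3, 0.8]
gripper_width: 0.821
```

Call:
{"fn": "play_rows", "kwargs": {
  "rows": [
    [[0,0,-0.02],[0,0,0]],
    [[0,0,-0.03],[0,0,0]],
    [[0,0,-0.04],[0,0,0]],
    [[0,0,0],[0,0,0]]
  ],
  "jaw": 0.0854
}}

```text
clock: 17.65
tool_pos: [494.4, 295.1, 141.9]
ee_rot: [0.728, 0.685, -0.0, 0.0]
wrist_force: [0.3, -0.1, -0.2]
gripper_width: 0.996
```

```bash
python3 chk.py; python3 plan.py 523.5 -267.5 140 16.7 46
```

```text
top slot 0 96 mean [73.  -0.2 76.5] mid [73.8 -0.1 74.6]
top slot 1 132 mean [22.9 -2.3 76.5] mid [24.3 -2.4 74.9]
side slot 0 156 mean [76.3 -0.3 76.5] mid [74.7 -1.1 74.9]
side slot 1 150 mean [26.1 -1.8 76.8] mid [23.8 -2.8 74.7]
t 17.75 p [492.7 292.9 137.8] yaw 86.5 F [-0.5 -0.2 -1.3] w 85.1 q [-0.22  0.52 -0.58  1.77  0.34  0.96 -1.  ]
n 13
[[[-0.0429,0.005,0.0],[0.0,0.001,0.094]],[[-0.0422,0.009,0.0],[0.0,0.001,0.094]],[[-0.0412,0.0129,0.0],[0.0,0.001,0.094]],[[-0.0398,0.0167,-0.0001],[0.0,0.001,0.094]],[[-0.0381,0.0203,-0.0001],[0.0,0.001,0.094]],[[-0.036,0.0238,-0.0001],[0.0,0.001,0.094]],[[-0.0336,0.0271,-0.0001],[0.0,0.001,0.094]],[[-0.0309,0.0301,-0.0001],[0.0,0.001,0.094]],[[-0.028,0.0329,-0.0001],[0.0,0.001,0.094]],[[-0.0248,0.0354,-0.0001],[0.0,0.001,0.094]],[[-0.0214,0.0375,-0.0002],[0.0,0.001,0.094]],[[-0.0178,0.0394,-0.0002],[0.0,0.001,0.094]],[[-0.014,0.0408,-0.0002],[0.0,0.001,0.094]]]
```

Call:
{"fn": "play_rows", "kwargs": {
  "rows": [
    [[-0.043,0.005,0],[0,0,0.094]],
    [[-0.042,0.009,0],[0,0,0.094]],
    [[-0.041,0.013,0],[0,0,0.094]],
    [[-0.04,0.0165,0],[0,0,0.094]],
    [[-0.038,0.02,0],[0,0,0.094]],
    [[-0.036,0.024,0],[0,0,0.094]],
    [[-0.0335,0.027,0],[0,0,0.094]],
    [[-0.031,0.03,0],[0,0,0.094]],
    [[-0.028,0.033,0],[0,0,0.094]],
    [[-0.025,0.035,0],[0,0,0.094]]
  ]
}}

```text
clock: 18.75
tool_pos: [502.9, -148.3, 126.7]
ee_rot: [0.963, 0.269, -0.011, -0.002]
wrist_force: [0.5, 0.7, -0.2]
gripper_width: 1.003
```

```bash
python3 plan.py 523.5 -267.5 130 16.7 42
```

```text
t 18.75 p [ 502.9 -148.3  126.7] yaw 31.2 F [ 0.5  0.7 -0.2] w 85.6 q [ 0.4   0.42 -0.28  1.91  0.16  0.86 -1.  ]
n 3
[[[-0.0147,0.0375,-0.0012],[-0.002,0.007,0.084]],[[-0.0115,0.0386,-0.0012],[-0.002,0.007,0.084]],[[-0.0082,0.0395,-0.0011],[-0.002,0.007,0.084]]]
```

Call:
{"fn": "play_rows", "kwargs": {
  "rows": [
    [[-0.013,0.037,-0.002],[-0.002,0.007,0.08]],
    [[-0.009,0.038,-0.001],[-0.002,0.007,0.08]],
    [[-0.004,0.025,-0.001],[-0.002,0.007,0.06]],
    [[0,0,0],[0,0,0]],
    [[0,0,0],[0,0,0]]
  ]
}}

```text
clock: 19.25
tool_pos: [519.0, -262.0, 123.1]
ee_rot: [0.989, 0.15, -0.005, -0.001]
wrist_force: [0.5, 0.4, -0.3]
gripper_width: 1.002
```

```bash
python3 plan.py 523.5 -267.5 100 16.7 42
```

```text
t 19.25 p [ 519.  -262.   123.1] yaw 17.3 F [ 0.5  0.4 -0.3] w 85.6 q [ 0.51  0.49 -0.19  1.79  0.12  0.89 -1.01]
n 1
[[[0.0029,0.0067,0.023],[-0.003,0.011,0.01]]]
```

Call:
{"fn": "play_rows", "kwargs": {
  "rows": [
    [[0.003,0.006,0.01],[-0.003,0.01,0.008]],
    [[0,0,0.013],[0,0,0]],
    [[0,0,0],[0,0,0]],
    [[0,0,0],[0,0,0]]
  ]
}}

```text
clock: 19.65
tool_pos: [522.7, -262.8, 95.6]
ee_rot: [0.989, 0.149, -0.002, -0.002]
wrist_force: [0.6, 0.6, -0.5]
gripper_width: 0.998
```

```bash
python3 plan.py 523.5 -267.5 48 16.7 42
```

```text
t 19.65 p [ 522.7 -262.8   95.6] yaw 17.1 F [ 0.6  0.6 -0.5] w 85.2 q [ 0.51  0.53 -0.19  1.81  0.13  0.83 -1.01]
n 2
[[[-0.0003,0.0025,0.0238],[-0.002,0.001,0.004]],[[-0.0003,0.0024,0.0238],[-0.002,0.001,0.004]]]
```

Call:
{"fn": "play_rows", "kwargs": {
  "rows": [
    [[0,0.003,0.02],[-0.002,0.001,0.004]],
    [[0,0.002,0.018],[-0.002,0.001,0.004]],
    [[0,0.001,0.008],[0,0,0]],
    [[0,0,0],[0,0,0]],
    [[0,0,0],[0,0,0]]
  ]
}}

```text
clock: 20.15
tool_pos: [526.0, -266.0, 49.6]
ee_rot: [0.989, 0.147, 0.001, 0.0]
wrist_force: [0.3, -0.0, 0.3]
gripper_width: 1.0
```

```bash
python3 plan.py 523.5 -267.5 48 16.7 42;python3 - <<'E'
from h import *
d=vision.snapshot("wrist"); cv2.imwrite("pics/w6.png",d["color"][:,:,::-1])
E
```

```text
t 20.15 p [ 526.  -266.    49.6] yaw 16.9 F [ 0.3 -0.   0.3] w 85.4 q [ 0.5   0.59 -0.18  1.83  0.15  0.73 -1.03]
n 1
[[[-0.0028,0.0007,0.0016],[0.0,-0.002,0.004]]]
```

View pics/w6.png

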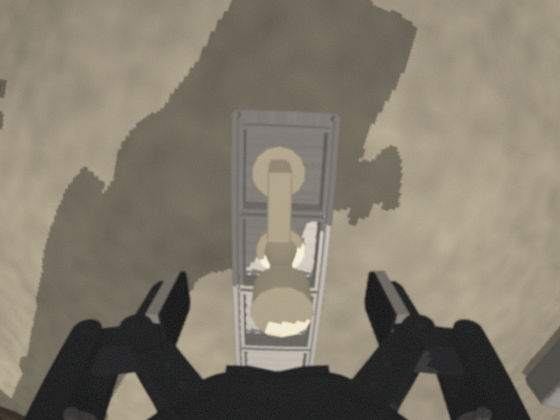

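Call:
{"fn": "play_rows", "kwargs": {
  "rows": [
    [[-0.003,0.0005,0.0015],[0,-0.002,0.004]],
    [[0,0,0],[0,0,0]]
  ]
}}

```text
clock: 20.4
tool_pos: [523.8, -267.7, 49.5]
ee_rot: [0.989, 0.145, 0.001, 0.001]
wrist_force: [-0.2, -0.4, 0.0]
gripper_width: 0.996
```

Call:
{"fn": "play_rows", "kwargs": {
  "rows": [
    [[0,0,0],[0,0,0]],
    [[0,0,0],[0,0,0]],
    [[0,0,0],[0,0,0]],
    [[0,0,0],[0,0,0]],
    [[0,0,0],[0,0,0]],
    [[0,0,0],[0,0,0]],
    [[0,0,0],[0,0,0]],
    [[0,0,0],[0,0,0]]
  ],
  "jaw": 0
}}

```text
clock: 21.2
tool_pos: [524.4, -268.0, 50.8]
ee_rot: [0.989, 0.145, 0.001, 0.001]
wrist_force: [-0.6, 0.6, 0.6]
gripper_width: 0.313
```

Call:
{"fn": "play_rows", "kwargs": {
  "rows": [
    [[0,0,-0.01],[0,0,0]],
    [[0,0,-0.02],[0,0,0]],
    [[0,0,-0.03],[0,0,0]],
    [[0,0,-0.03],[0,0,0]],
    [[0,0,-0.025],[0,0,0]],
    [[0,0,0],[0,0,0]]
  ]
}}

```text
clock: 21.8
tool_pos: [523.2, -267.0, 171.9]
ee_rot: [0.989, 0.145, 0.0, 0.0]
wrist_force: [-0.4, -0.4, -0.5]
gripper_width: 0.314
```

```bash
python3 plan.py 490.9 245 160 86.7 48;python3 - <<'E'
from h import *
d=vision.snapshot("wrist"); cv2.imwrite("pics/w7.png",d["color"][:,:,::-1])
E
```

```text
t 21.8 p [ 523.2 -267.   171.9] yaw 16.7 F [-0.4 -0.4 -0.5] w 26.8 q [ 0.52  0.44 -0.2   1.73  0.1   0.98 -0.99]
n 11
[[[0.0106,-0.0454,0.001],[0.0,0.0,-0.111]],[[0.0155,-0.044,0.001],[0.0,0.0,-0.111]],[[0.0203,-0.042,0.0011],[0.0,0.0,-0.111]],[[0.0248,-0.0395,0.0011],[0.0,0.0,-0.111]],[[0.0291,-0.0365,0.0011],[0.0,0.0,-0.111]],[[0.0329,-0.033,0.0011],[0.0,0.0,-0.111]],[[0.0364,-0.0292,0.0011],[0.0,0.0,-0.111]],[[0.0394,-0.025,0.0011],[0.0,0.0,-0.111]],[[0.0419,-0.0204,0.0011],[0.0,0.0,-0.111]],[[0.0439,-0.0157,0.0011],[0.0,0.0,-0.111]],[[0.0454,-0.0107,0.0011],[0.0,0.0,-0.111]]]
```

View pics/w7.png

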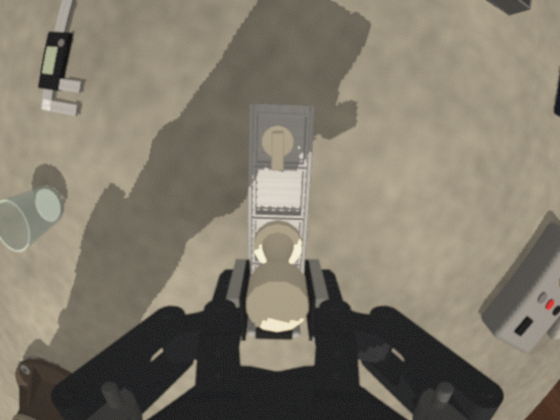

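Call:
{"fn": "play_rows", "kwargs": {
  "rows": [
    [[0.006,-0.023,0],[0,0,-0.055]],
    [[0.011,-0.045,0.001],[0,0,-0.105]],
    [[0.0155,-0.044,0.001],[0,0,-0.11]],
    [[0.02,-0.042,0.001],[0,0,-0.11]],
    [[0.025,-0.0395,0.001],[0,0,-0.11]],
    [[0.029,-0.0365,0.001],[0,0,-0.11]],
    [[0.033,-0.033,0.001],[0,0,-0.11]],
    [[0.0365,-0.029,0.001],[0,0,-0.11]],
    [[0.0395,-0.025,0.001],[0,0,-0.11]],
    [[0.042,-0.0205,0.001],[0,0,-0.11]]
  ]
}}

```text
clock: 22.85
tool_pos: [457.3, 186.0, 152.7]
ee_rot: [0.773, 0.634, -0.006, -0.003]
wrist_force: [1.9, -0.2, -0.2]
gripper_width: 0.318
```

```bash
python3 plan.py 490.9 245 150 86.7 40
```

```text
t 22.85 p [457.3 186.  152.7] yaw 78.7 F [ 1.9 -0.2 -0.2] w 27.1 q [-0.03  0.39 -0.59  1.94  0.26  0.91 -0.95]
n 2
[[[0.0322,0.0107,0.0011],[-0.006,0.002,-0.07]],[[0.0314,0.0129,0.0012],[-0.006,0.002,-0.07]]]
```

Call:
{"fn": "play_rows", "kwargs": {
  "rows": [
    [[0.032,0.014,0.001],[-0.006,0.002,-0.07]],
    [[0.02,0.018,0.001],[-0.006,0.002,-0.055]],
    [[0,0,0],[0,0,0]],
    [[0,0,0],[0,0,0]]
  ]
}}

```text
clock: 23.25
tool_pos: [489.5, 244.6, 146.8]
ee_rot: [0.722, 0.692, -0.002, -0.004]
wrist_force: [-1.0, -0.7, -0.0]
gripper_width: 0.317
```

```bash
python3 plan.py 490.9 245 105 86.7 50
```

```text
t 23.25 p [489.5 244.6 146.8] yaw 87.5 F [-1.  -0.7 -0. ] w 27.1 q [-0.11  0.48 -0.61  1.82  0.32  0.95 -0.9 ]
n 1
[[[0.0004,0.0018,0.0418],[-0.008,-0.002,0.015]]]
```

Call:
{"fn": "play_rows", "kwargs": {
  "rows": [
    [[0.002,0.004,0.02],[-0.008,-0.002,0.015]],
    [[0.001,0.001,0.025],[0,0,0]],
    [[0.001,0.001,0.012],[0,0,0]],
    [[0,0,0],[0,0,0]],
    [[0,0,0],[0,0,0]]
  ]
}}

```text
clock: 23.75
tool_pos: [492.2, 245.0, 87.4]
ee_rot: [0.728, 0.685, -0.003, 0.0]
wrist_force: [0.1, 1.6, 0.5]
gripper_width: 0.312
```

```bash
python3 plan.py 490.9 245 70 86.7 50
```

```text
t 23.75 p [492.2 245.   87.4] yaw 86.5 F [0.1 1.6 0.5] w 26.6 q [-0.16  0.55 -0.56  1.88  0.39  0.83 -0.98]
n 1
[[[0.0,-0.0012,0.0174],[-0.004,0.004,-0.003]]]
```

Call:
{"fn": "play_rows", "kwargs": {
  "rows": [
    [[0,-0.001,0.01],[-0.003,0.003,0]],
    [[0,0,0.007],[0,0,0]],
    [[0,0,0],[0,0,0]]
  ]
}}

```text
clock: 24.05
tool_pos: [491.8, 244.9, 70.9]
ee_rot: [0.729, 0.685, 0.001, 0.001]
wrist_force: [0.6, 0.2, -1.1]
gripper_width: 0.315
```

```bash
python3 plan.py 490.9 245 51 86.7 50
```

```text
t 24.05 p [491.8 244.9  70.9] yaw 86.5 F [ 0.6  0.2 -1.1] w 26.9 q [-0.17  0.57 -0.55  1.9   0.41  0.79 -1.  ]
n 1
[[[0.0001,-0.001,0.0199],[0.002,0.0,-0.004]]]
```

Call:
{"fn": "play_rows", "kwargs": {
  "rows": [
    [[0,-0.001,0.009],[0.002,0,-0.003]],
    [[0,0,0.007],[0,0,0]],
    [[0,0,0.004],[0,0,0]],
    [[0,0,0],[0,0,0]],
    [[0,0,0],[0,0,0]]
  ]
}}

```text
clock: 24.55
tool_pos: [492.2, 245.6, 50.5]
ee_rot: [0.727, 0.686, 0.002, 0.001]
wrist_force: [-1.9, -1.3, 6.2]
gripper_width: 0.317
```

```bash
python3 plan.py 490.9 245 51 86.7 50
```

```text
t 24.55 p [492.2 245.6  50.5] yaw 86.6 F [-1.9 -1.3  6.2] w 27.0 q [-0.18  0.59 -0.53  1.91  0.43  0.75 -1.02]
n 1
[[[-0.0007,-0.0013,-0.0005],[0.003,-0.002,-0.001]]]
```

Call:
{"fn": "play_rows", "kwargs": {
  "rows": [
    [[0,0,0],[0,0,0]],
    [[0,0,0],[0,0,0]],
    [[0,0,0],[0,0,0]],
    [[0,0,0],[0,0,0]],
    [[0,0,0],[0,0,0]]
  ],
  "jaw": 0.07
}}

```text
clock: 25.05
tool_pos: [492.3, 245.8, 49.9]
ee_rot: [0.727, 0.686, 0.002, 0.0]
wrist_force: [-0.8, -0.1, 0.5]
gripper_width: 0.82
```

Call:
{"fn": "play_rows", "kwargs": {
  "rows": [
    [[0,0,-0.02],[0,0,0]],
    [[0,0,-0.03],[0,0,0]],
    [[0,0,-0.04],[0,0,0]],
    [[0,0,0],[0,0,0]]
  ],
  "jaw": 0.0854
}}

```text
clock: 25.45
tool_pos: [491.0, 245.6, 141.6]
ee_rot: [0.727, 0.686, -0.0, -0.0]
wrist_force: [0.2, 0.3, 0.3]
gripper_width: 0.997
```

```bash
python3 chk.py; python3 plan.py 569.5 -253 140 16.7 46
```

```text
top slot 1 37 mean [15.2 -1.9 74.8] mid [15.9 -1.9 73.7]
top slot 2 199 mean [-26.   -0.7  76.4] mid [-24.8  -0.6  74.1]
side slot 0 153 mean [76.3 -0.6 76.7] mid [74.5 -1.  74.6]
side slot 1 147 mean [26.2 -2.1 76.9] mid [23.8 -2.7 74.2]
side slot 2 185 mean [-22.   -1.2  77.2] mid [-24.6  -1.9  74.4]
t 25.55 p [489.3 243.6 137.6] yaw 86.7 F [-0.4 -0.3 -0. ] w 85.4 q [-0.12  0.48 -0.6   1.84  0.33  0.93 -0.93]
n 11
[[[-0.0446,0.0099,-0.0001],[0.0,0.001,0.111]],[[-0.0433,0.0148,-0.0001],[0.0,0.001,0.111]],[[-0.0414,0.0195,-0.0002],[0.0,0.001,0.111]],[[-0.039,0.0239,-0.0002],[0.0,0.001,0.111]],[[-0.0361,0.0281,-0.0002],[0.0,0.001,0.111]],[[-0.0327,0.0319,-0.0002],[0.0,0.001,0.111]],[[-0.029,0.0354,-0.0002],[0.0,0.001,0.111]],[[-0.0249,0.0384,-0.0002],[0.0,0.001,0.111]],[[-0.0205,0.0409,-0.0002],[0.0,0.001,0.111]],[[-0.0158,0.0429,-0.0002],[0.0,0.001,0.111]],[[-0.011,0.0444,-0.0002],[0.0,0.001,0.111]]]
```

Call:
{"fn": "play_rows", "kwargs": {
  "rows": [
    [[-0.0445,0.01,0],[0,0,0.11]],
    [[-0.0435,0.015,0],[0,0,0.11]],
    [[-0.0415,0.0195,0],[0,0,0.11]],
    [[-0.039,0.024,0],[0,0,0.11]],
    [[-0.036,0.028,0],[0,0,0.11]],
    [[-0.0325,0.032,0],[0,0,0.11]],
    [[-0.029,0.0355,0],[0,0,0.11]],
    [[-0.025,0.0385,0],[0,0,0.11]],
    [[-0.02,0.038,0],[0,0,0.1]]
  ]
}}

```text
clock: 26.45
tool_pos: [546.7, -169.0, 126.3]
ee_rot: [0.968, 0.252, -0.01, -0.003]
wrist_force: [0.8, 0.9, -0.8]
gripper_width: 0.999
```

```bash
python3 plan.py 569.5 -253 130 16.7 42
```

```text
t 26.45 p [ 546.7 -169.   126.3] yaw 29.2 F [ 0.8  0.9 -0.8] w 85.3 q [ 0.4   0.49 -0.28  1.79  0.17  0.91 -1.01]
n 3
[[[-0.007,0.0282,-0.0014],[-0.003,0.006,0.072]],[[-0.005,0.0286,-0.0013],[-0.003,0.006,0.072]],[[-0.0029,0.0289,-0.0013],[-0.003,0.006,0.072]]]
```

Call:
{"fn": "play_rows", "kwargs": {
  "rows": [
    [[-0.006,0.028,-0.002],[-0.003,0.006,0.07]],
    [[-0.003,0.0285,-0.001],[-0.003,0.006,0.07]],
    [[0,0.017,-0.001],[-0.003,0.006,0.05]],
    [[0,0,0],[0,0,0]],
    [[0,0,0],[0,0,0]]
  ]
}}

```text
clock: 26.95
tool_pos: [565.6, -249.7, 122.7]
ee_rot: [0.989, 0.149, -0.005, 0.0]
wrist_force: [-0.5, 1.5, 0.2]
gripper_width: 1.002
```

```bash
python3 plan.py 569.5 -253 100 16.7 42
```

```text
t 26.95 p [ 565.6 -249.7  122.7] yaw 17.1 F [-0.5  1.5  0.2] w 85.6 q [ 0.47  0.54 -0.21  1.69  0.14  0.93 -1.07]
n 1
[[[0.003,0.0043,0.0227],[-0.001,0.011,0.007]]]
```

Call:
{"fn": "play_rows", "kwargs": {
  "rows": [
    [[0.003,0.005,0.01],[-0.001,0.011,0.006]],
    [[0,0.001,0.013],[0,0,0]],
    [[0,0,0],[0,0,0]],
    [[0,0,0],[0,0,0]]
  ]
}}

```text
clock: 27.35
tool_pos: [570.1, -249.2, 96.5]
ee_rot: [0.989, 0.15, -0.0, -0.002]
wrist_force: [-0.0, -0.1, 0.1]
gripper_width: 0.999
```

```bash
python3 plan.py 569.5 -253 48 16.7 42
```

```text
t 27.35 p [ 570.1 -249.2   96.5] yaw 17.2 F [-0.  -0.1  0.1] w 85.3 q [ 0.47  0.58 -0.21  1.71  0.14  0.87 -1.07]
n 2
[[[-0.0008,0.0018,0.0242],[-0.002,0.0,0.004]],[[-0.0008,0.0018,0.0243],[-0.002,0.0,0.004]]]
```

Call:
{"fn": "play_rows", "kwargs": {
  "rows": [
    [[-0.001,0.002,0.02],[-0.002,0,0.004]],
    [[-0.001,0.002,0.018],[-0.002,0,0.004]],
    [[-0.001,0.001,0.009],[0,0,0]],
    [[0,0,0],[0,0,0]],
    [[0,0,0],[0,0,0]]
  ]
}}

```text
clock: 27.85
tool_pos: [570.0, -252.8, 49.6]
ee_rot: [0.989, 0.147, 0.001, 0.0]
wrist_force: [-0.6, -0.4, 0.1]
gripper_width: 1.0
```

```bash
python3 plan.py 569.5 -253 48 16.7 42;python3 - <<'E'
from h import *
d=vision.snapshot("wrist"); cv2.imwrite("pics/w8.png",d["color"][:,:,::-1])
E
```

```text
t 27.85 p [ 570.  -252.8   49.6] yaw 17.0 F [-0.6 -0.4  0.1] w 85.4 q [ 0.46  0.63 -0.19  1.74  0.16  0.78 -1.09]
n 1
[[[-0.0005,0.0001,0.0016],[0.001,-0.002,0.005]]]
```

View pics/w8.png

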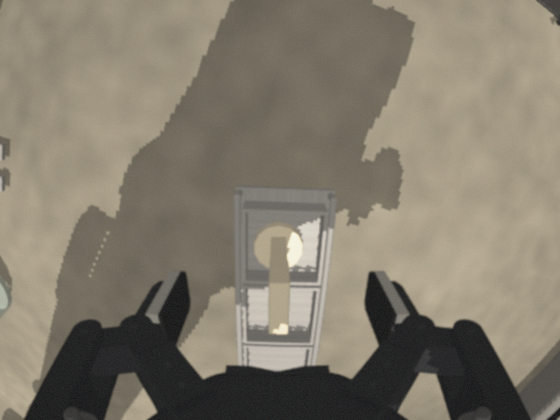

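Call:
{"fn": "play_rows", "kwargs": {
  "rows": [
    [[0,0,0.0015],[0,0,0.004]],
    [[0,0,0],[0,0,0]],
    [[0,0,0],[0,0,0]],
    [[0,0,0],[0,0,0]],
    [[0,0,0],[0,0,0]],
    [[0,0,0],[0,0,0]],
    [[0,0,0],[0,0,0]],
    [[0,0,0],[0,0,0]],
    [[0,0,0],[0,0,0]],
    [[0,0,0],[0,0,0]]
  ],
  "jaw": 0
}}

```text
clock: 28.9
tool_pos: [571.6, -253.1, 50.7]
ee_rot: [0.989, 0.145, 0.003, 0.001]
wrist_force: [0.2, -0.2, 0.6]
gripper_width: 0.101
```

Call:
{"fn": "play_rows", "kwargs": {
  "rows": [
    [[0,0,-0.01],[0,0,0]],
    [[0,0,-0.02],[0,0,0]],
    [[0,0,-0.03],[0,0,0]],
    [[0,0,-0.03],[0,0,0]],
    [[0,0,-0.025],[0,0,0]],
    [[0,0,0],[0,0,0]]
  ]
}}

```text
clock: 29.5
tool_pos: [570.0, -252.5, 172.0]
ee_rot: [0.989, 0.146, 0.002, 0.001]
wrist_force: [1.0, -0.2, -0.8]
gripper_width: 0.099
```

```bash
python3 plan.py 488 195 160 86.7 44;python3 - <<'E'
from h import *
d=vision.snapshot("wrist"); cv2.imwrite("pics/w9.png",d["color"][:,:,::-1])
E
```

```text
t 29.5 p [ 570.  -252.5  172. ] yaw 16.7 F [ 1.  -0.2 -0.8] w 8.4 q [ 0.48  0.49 -0.22  1.64  0.12  1.02 -1.05]
n 11
[[[0.0046,-0.0411,0.001],[0.0,0.0,-0.111]],[[0.0091,-0.0403,0.001],[0.0,0.0,-0.111]],[[0.0135,-0.0391,0.0011],[0.0,0.0,-0.111]],[[0.0178,-0.0373,0.0011],[0.0,0.0,-0.111]],[[0.0218,-0.0352,0.0011],[0.0,0.0,-0.111]],[[0.0255,-0.0325,0.0011],[0.0,0.0,-0.111]],[[0.029,-0.0295,0.0011],[0.0,0.0,-0.111]],[[0.0321,-0.0261,0.0011],[0.0,0.0,-0.111]],[[0.0348,-0.0224,0.0011],[0.0,0.0,-0.111]],[[0.037,-0.0184,0.0011],[0.0,0.0,-0.111]],[[0.0389,-0.0142,0.0011],[0.0,0.0,-0.111]]]
```

View pics/w9.png

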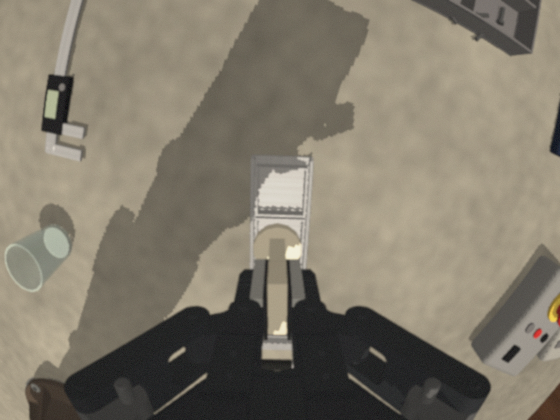

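Call:
{"fn": "play_rows", "kwargs": {
  "rows": [
    [[0.0025,-0.021,0],[0,0,-0.055]],
    [[0.0045,-0.041,0.001],[0,0,-0.11]],
    [[0.009,-0.04,0.001],[0,0,-0.11]],
    [[0.0135,-0.039,0.001],[0,0,-0.11]],
    [[0.018,-0.037,0.001],[0,0,-0.11]],
    [[0.022,-0.035,0.001],[0,0,-0.11]],
    [[0.0255,-0.0325,0.001],[0,0,-0.11]],
    [[0.029,-0.0295,0.001],[0,0,-0.11]],
    [[0.032,-0.026,0.001],[0,0,-0.11]],
    [[0.035,-0.0225,0.001],[0,0,-0.11]]
  ]
}}

```text
clock: 30.55
tool_pos: [459.7, 140.7, 152.5]
ee_rot: [0.77, 0.638, -0.005, -0.003]
wrist_force: [-0.3, -0.5, -0.6]
gripper_width: 0.1
```

```bash
python3 plan.py 488 195 150 86.7 40
```

```text
t 30.55 p [459.7 140.7 152.5] yaw 79.4 F [-0.3 -0.5 -0.6] w 8.5 q [ 0.06  0.37 -0.6   1.97  0.26  0.89 -0.85]
n 2
[[[0.0293,0.0089,0.001],[-0.005,0.002,-0.064]],[[0.0286,0.0108,0.0011],[-0.005,0.002,-0.064]]]
```

Call:
{"fn": "play_rows", "kwargs": {
  "rows": [
    [[0.029,0.012,0.001],[-0.005,0.002,-0.064]],
    [[0.018,0.016,0.001],[-0.005,0.002,-0.05]],
    [[0,0,0],[0,0,0]],
    [[0,0,0],[0,0,0]]
  ]
}}

```text
clock: 30.95
tool_pos: [486.5, 193.5, 147.1]
ee_rot: [0.722, 0.692, -0.002, -0.003]
wrist_force: [0.9, -0.0, -1.2]
gripper_width: 0.097
```

```bash
python3 plan.py 488 195 105 86.7 50
```

```text
t 30.95 p [486.5 193.5 147.1] yaw 87.5 F [ 0.9 -0.  -1.2] w 8.3 q [-0.01  0.44 -0.62  1.88  0.31  0.92 -0.82]
n 1
[[[0.0015,0.0018,0.0421],[-0.008,-0.002,0.014]]]
```

Call:
{"fn": "play_rows", "kwargs": {
  "rows": [
    [[0.003,0.003,0.02],[-0.008,-0.002,0.013]],
    [[0.001,0.001,0.025],[0,0,0]],
    [[0.001,0.001,0.012],[0,0,0]],
    [[0,0,0],[0,0,0]],
    [[0,0,0],[0,0,0]]
  ]
}}

```text
clock: 31.45
tool_pos: [488.2, 194.9, 87.8]
ee_rot: [0.728, 0.686, -0.003, 0.0]
wrist_force: [-0.2, 0.2, -0.7]
gripper_width: 0.098
```

```bash
python3 plan.py 488 195 70 86.7 50
```

```text
t 31.45 p [488.2 194.9  87.8] yaw 86.6 F [-0.2  0.2 -0.7] w 8.4 q [-0.06  0.52 -0.57  1.93  0.38  0.8  -0.9 ]
n 1
[[[0.0001,-0.0001,0.0178],[-0.003,0.004,-0.002]]]
```

Call:
{"fn": "play_rows", "kwargs": {
  "rows": [
    [[0,0,0.01],[-0.003,0.003,0]],
    [[0,0,0.008],[0,0,0]],
    [[0,0,0],[0,0,0]]
  ]
}}

```text
clock: 31.75
tool_pos: [489.0, 194.6, 70.2]
ee_rot: [0.728, 0.685, 0.001, 0.001]
wrist_force: [-0.2, 0.2, -1.0]
gripper_width: 0.098
```

```bash
python3 plan.py 488 195 51 86.7 50
```

```text
t 31.75 p [489.  194.6  70.2] yaw 86.5 F [-0.2  0.2 -1. ] w 8.4 q [-0.07  0.54 -0.55  1.95  0.41  0.76 -0.92]
n 1
[[[0.0004,-0.0011,0.0192],[0.003,0.0,-0.003]]]
```

Call:
{"fn": "play_rows", "kwargs": {
  "rows": [
    [[0,-0.001,0.009],[0.003,0,-0.003]],
    [[0,0,0.007],[0,0,0]],
    [[0,0,0.003],[0,0,0]],
    [[0,0,0],[0,0,0]],
    [[0,0,0],[0,0,0]]
  ]
}}

```text
clock: 32.25
tool_pos: [488.8, 195.1, 50.6]
ee_rot: [0.727, 0.687, 0.001, 0.0]
wrist_force: [-1.6, -0.9, 2.6]
gripper_width: 0.098
```

```bash
python3 plan.py 488 195 51 86.7 50
```

```text
t 32.25 p [488.8 195.1  50.6] yaw 86.7 F [-1.6 -0.9  2.6] w 8.4 q [-0.09  0.57 -0.54  1.97  0.43  0.72 -0.94]
n 1
[[[-0.0001,-0.0008,-0.0004],[0.001,0.0,0.0]]]
```

Contact with the floor; release, rise and move aside for a clear look.

Call:
{"fn": "play_rows", "kwargs": {
  "rows": [
    [[0,0,0],[0,0,0]],
    [[0,0,0],[0,0,0]],
    [[0,0,0],[0,0,0]],
    [[0,0,0],[0,0,0]],
    [[0,0,0],[0,0,0]]
  ],
  "jaw": 0.07
}}

```text
clock: 32.75
tool_pos: [488.9, 195.4, 50.3]
ee_rot: [0.727, 0.687, 0.001, 0.0]
wrist_force: [-0.2, -0.4, -0.1]
gripper_width: 0.822
```

Call:
{"fn": "play_rows", "kwargs": {
  "rows": [
    [[0,0,-0.02],[0,0,0]],
    [[0,0,-0.03],[0,0,0]],
    [[0,0,-0.04],[0,0,0]],
    [[0,0,-0.04],[0,0,0]],
    [[-0.03,0,-0.02],[0,0,0]],
    [[-0.04,0,0],[0,0,0]],
    [[-0.04,0,0],[0,0,0]],
    [[-0.04,0,0],[0,0,0]],
    [[-0.03,0,0],[0,0,0]],
    [[0,0,0],[0,0,0]],
    [[0,0,0],[0,0,0]]
  ]
}}

```text
clock: 33.85
tool_pos: [478.2, 10.5, 206.5]
ee_rot: [0.726, 0.688, 0.001, 0.0]
wrist_force: [-0.7, 0.5, 0.4]
gripper_width: 0.82
```

```bash
python3 chk.py
python3 - <<'E'
from h import *
for cam in("top","side"):
    d=vision.snapshot(cam); w=world(d); cv2.imwrite(f"pics/end_{cam}.png",d["color"][:,:,::-1])
    for n in("beaker","caliper"):
        for t in spotter.silhouettes(n,cam)[:1]:
            p=w[t["mask"]]; print(cam,n,t["box"],np.nanmedian(p,0).round())
E
```

```text
top slot 0 108 mean [73.8 -0.2 76.4] mid [74.3 -0.1 73.8]
top slot 1 133 mean [22.8 -2.2 76.4] mid [23.6 -2.4 74. ]
side slot 0 156 mean [76.3 -0.4 76.5] mid [74.2 -1.1 74.7]
side slot 1 147 mean [26.2 -2.1 76.8] mid [24.2 -2.8 74.6]
side slot 2 188 mean [-21.8  -1.2  77. ] mid [-25.1  -1.8  74.7]
side slot 3 75 mean [-74.4  -1.2  76.5] mid [-77.5  -1.9  74.7]
top caliper [53.3, 222.3, 120.7, 255.1] [493. 361.   7.]
side beaker [307.8, 203.4, 331.8, 240.9] [428.  12.  53.]
side caliper [253.0, 296.2, 269.7, 333.3] [493. 298.  62.]
```

View pics/end_top.png

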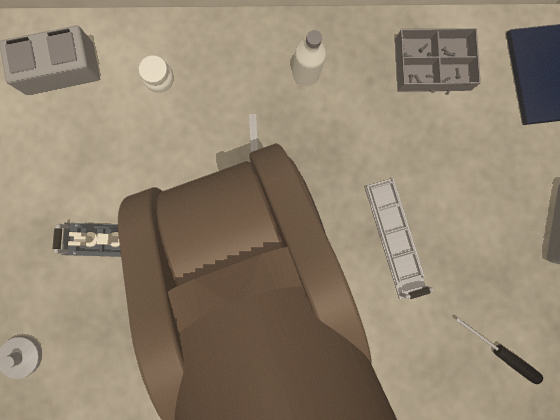

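View pics/end_side.png

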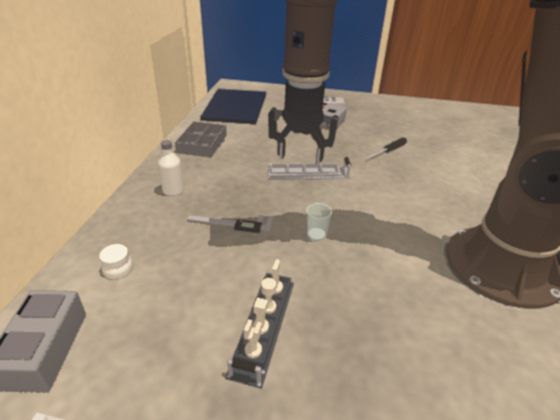

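```bash
python3 -c "
from h import *
s=bot.read_state();print(s['clock'],np.abs(s['joint_velocities']).max());print(workorder.job_done())"
```

```text
34.25 0.0048320268861439565
the job is handed in; nothing more can be done
None
```

I moved all four specimens into the test tray in the same order from the handle (fork, square, round, tab) and handed the job in at 34.3 s, inside the 112 s limit. No verdict came back.

- **Placement:** the last camera check showed all four upright, with heads at about 77 mm, each within about 4 mm of its compartment centre. That uses my own estimate of the tray's position, and the camera calibration is only good to about 2 mm.
- **Top camera:** in the final picture the arm hid the round and tab compartments. The tab's position therefore rests on the side camera alone. The round one had also been seen from above right after it was placed.
- **Bystanders:** in the final side picture the beaker's mask and depth were unchanged. The caliper detector failed in both final pictures because it reported the tray instead. I judged the caliper by eye in the side picture, where it looked to be in its starting place.
- **Release:** the arm was clear of everything and at rest, with the gripper open, when I handed in.

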